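# Uncover the hot enamelling kiln with the lid lifter

### The arm

A 6-joint arm with a two-finger parallel gripper is mounted at the origin on the work surface. World frame = base frame: x ahead of the robot, y to its left, z up, the work surface at z = 0. Lengths are in mm, angles in degrees, forces in N, time in s.
With the tool pointing down it reaches from about 300 to 850 mm from the base axis. Payload 4.2 kg.
Tool frame: the origin (TCP) lies midway between the tips of the shut fingers; the grasp point (between the pads) lies 19 mm behind it (env.tcp_to_grasp is the distance from the TCP to the grasp point, in mm); z points along the fingers, x is the direction in which the jaws open and shut, and the axes are right-handed (so a half turn about z gives the same grasp; the last joint's range is limited). The gripper opens to 91 mm and grips with 3 to 60 N. Pads are 32 mm wide; open, the fingers measure 118 mm over their backs; the gripper's body (76 mm by 178 mm) begins 60 mm behind the grasp point.
Start: joints at [-75.172, 18.312, 89.639, -0, 72.044, -1.146], TCP at [158.244, -552.813, 213.976] pointing down, gripper open.
Joint ranges: [-177.97, 177.97], [-48.28, 115.42], [12.27, 149.76], [-77.06, 257.06], [2.81, 150.46], [-146.56, 146.56]. Speed limits (degrees/s): [147.25, 147.25, 180, 180, 180, 180].

### API

Orientations are given as [roll, pitch, yaw] about the fixed x, y, z axes, in that order (R = Rz(yaw) Ry(pitch) Rx(roll)).
In Python, from workcell import env gives the robot as it stands.
- The arm moves only by the tool drive_tool, never from a script. Its argument "motion" is a list of rows, each a list of 2 entries, a list of its own where there are three numbers: the shift along the world's x, y, z in m, then the turn, a rotation vector about the world's x, y, z in rad. In form: [[[dx, dy, dz], [wx, wy, wz]], ...]. A call has exactly 10 rows; each row shifts and turns the commanded pose from where the row before left it; what a row does not reach is not made up. A row lasts 1/12 s, in which the tool goes at most 41.7 mm and 7.16 degrees, less where a joint would pass 70% of its speed; a pose out of reach is approached as far as the arm can. A call is refused whole if a number of a shift passes 0.0417 or a number of a turn 0.125, either way. A call with a gripper value outside its range is refused whole. "claw" is the opening, from 0 (shut) to 1 (fully open), set as the call begins (left out, the last holds). The fingers move at their own pace and stop on an object; "force" is the grip in N (left out, the last holds). Time passes only in rows, so rows that do not move let the fingers close, or fill a call up. It gives the time, the measured TCP pose, the force and the opening at its end, in the units of the state.
- env.state(): the state, without advancing time (a new reading comes with each control period).
- env.grab_frame(name): name is "scene" or "top" or "wrist"; returns the picture (384x512x3 uint8, red, green, blue); there is no depth.
- env.camera_params(name): a dict with "fov_y" (degrees; the focal length in pixels is half the picture's height over the tangent of half this angle, whatever the lens; pixels are square), "cx", "cy" (the principal point, pixels), "pose" (4x4, takes a point from camera to world coordinates). Camera axes: x right, y down, z forward; pixel columns grow to the right and rows downward; lengths in mm; the calibration is good to about 2 mm. A picture is of the moment at which its call begins: read the wrist's pose just before it. camera_params takes no time and is no camera call; for the wrist camera it gives the pose at the moment of the call.
- env.job_done(): hands the job in, once; it reports no verdict.
The state is a dict: "time_s": time; "qpos": joint angles; "qvel": joint speeds; "effort": joint torques, N m; "ee_pos": TCP position; "ee_rot": TCP orientation; "force": force on the tool from outside, world axes, zero at the start; "torque": the same for the moment, N m; "gripper_width": finger opening in mm.
Only numpy, scipy, OpenCV 4.12 (cv2) and the standard library are available. Lean on these libraries where they do the work, as an engineer would, in place of code of your own. Each camera call takes 0.05 s, during which the arm holds its last target.

### The job

The kiln is hot: take the lid lifter out of its stand, hook it under the loop of the kiln's lid, lift the lid off, keeping it level, and set it down gently, flat and centred on the fire-brick slab. Then hang the lifter back by its collar in the fork of its stand. Only the lifter may touch the lid; keep the arm and gripper off the kiln and everything off the lamp above it, and leave the other things on the bench where they are.

Things in the scene. Friction and masses are not known exactly. Their poses are not given: they have to be found in the camera images.
- kiln: Small round top-loading enamelling kiln, fixed: grey plinth 180 (x) x 170 (y) x 32 mm with a steel drum 170 mm across on it; the flat ceramic top, with a round mouth 96 mm across, is 115 mm above the bench. Origin: centre of its underside, z up; the plinth's front with the dial faces its -x. The lid lies loose on the top.
- lid: Hot kiln lid, loose, 0.26 to 0.42 kg: white disc 133 mm across, 18 mm thick, in a steel band; under it a locating boss 80 mm across, 8 mm deep, that hangs in the kiln's mouth; a loop handle on top. Origin: centre of the disc's underside, so 8 mm above whatever the boss stands on when laid flat; z up, y along the loop's bar. It hangs level when carried at the bar's middle.
- lid_loop (a point): Middle of the loop handle's bar, 55 mm above the lid's origin. The bar is a level round rod 7 mm thick, straight for 54 mm along the lid's y, on two legs 68 mm apart; 33 mm of free height between disc and bar. Axes as the lid's.
- lifter: Lid lifter, loose, 0.15 kg, 177 mm long. Origin: centre of the underside of its brass collar (36 mm across, 6 mm thick); z up along the shank to the handle, x the way its blade points. Handle: flat dark wood, 24 mm (x) by 18 mm (y), from z = 6 to 75 mm, brass cap to 79 mm. Below the collar a round shank, 9 mm thick, to z = -86 mm, then the L-shaped blade (see lifter_hook).
- lifter_hook (a point): Inner corner of the lifter's flat blade (26 mm wide, 4 mm thick), where a bar rests: 7 mm along x and 94 mm below the lifter's origin, on the blade's upper face. The blade is square to the shank, its tip 18 mm farther along x; so it holds a bar only while the handle leans back, away from the blade, by 20 to 50 degrees. Axes as the lifter's.
- slab: Fire-brick slab, fixed: two pale fire bricks side by side, together 160 x 160 mm, in a shallow steel pan 172 x 172 mm; flat top 64 mm above the bench. Origin: centre of its underside, z up.
- slab_top (a point): Centre of the slab's flat upper face.
- stand: Lifter stand, fixed: foot 120 x 90 mm, a column 62 mm behind (+x) the lifter's place, and a fork of two prongs 20 mm apart, 6 mm thick, top 150 mm above the bench, open to its -x, with 4 mm lips at the prong ends 31 mm before the seat. The blade does not pass between the prongs: the lifter is raised over the lips and drawn out to -x, and goes back the same way. Origin: on the bench below the seat.
- stand_seat (a point): Where the lifter's origin (underside of the collar) is when it hangs upright, collar on the prongs, shank between them, blade towards the column: 150 mm above the stand's origin. Axes as the stand's.
- lamp: Black LED bench lamp, fixed. Its light bar, 36 (x) x 200 (y) x 16 mm, hangs over the rear of the kiln, underside 378 mm above the bench, its near edge about 15 mm behind the middle of the lid: no room for a gripper straight above the lid. Round foot 110 mm across and post (400 mm high) 148 mm behind the bar (+x), joined by a level arm. Origin: on the bench under the middle of the light bar.
- enamel_jar_blue: Blue jar with white cap, 50 mm across, 75 mm high, loose; bystander.
- enamel_jar_green: Green jar with white cap, 50 mm across, 75 mm high, loose; bystander.
- flux_can: Can with orange label, 66 mm across, 100 mm high, loose; bystander.
- bench_block: Steel bench block 75 x 75 x 20 mm, loose; bystander.
- copper_dish: Copper dish 90 mm across, 28 mm high, loose; bystander.
- hammer: Hammer 200 mm long, lying, loose; bystander.
- brush: Brush 170 mm long, lying, loose; bystander.
There are look-alikes about, which are no part of the job. What is shaped like the lifter but red is not meant.

How it is judged:
By the outcome, as a careful person would: the job done as asked, in the order asked, and still so for the second after the job is handed in, with the robot touching nothing.
It also fails if it takes over 72 s, if anything falls off the work surface, if the arm or the gripper's body presses on something with over 40 N, if the wrist force passes 120 N, or if a joint passes its speed limit or range.

## Working session

There is one attempt and no reset: what is moved stays moved. The work goes in short steps, Python scripts to look and compute and a tool call to move; the robot and the scene stay as the last step left them, time stands still between calls to the robot, and variables do not carry over. Pictures are saved under pics/ and viewed, and the job is handed in when it is done.

Besides the shell and the picture viewer there is one more tool, called after ">>>" as a command line: name --argument value ..., lists and objects as JSON in quotes. drive_tool: Moves the arm, as the interface text tells. Its arguments: {"type":"object","properties":{"motion":{"type":"array","items":{"type":"array"}},"claw":{"type":"number"},"force":{"type":"number"}},"required":["motion"]}

```bash
ls; mkdir -p pics; python3 - <<'E'
from workcell import env
import cv2
print(env.state())
for n in ("scene","top","wrist"):
    p=env.camera_params(n); print(n,p)
    f=env.grab_frame(n); cv2.imwrite(f"pics/{n}0.png",f[:,:,::-1])
E
```

```text
pics
{'time_s': 0.0, 'qpos': array([-7.51712809e+01,  1.83485052e+01,  8.97053871e+01, -3.29845871e-03,
        7.20446639e+01, -1.14499356e+00]), 'qvel': array([-0.0602064 , -0.01975928,  0.13501054, -0.03301039,  0.10414206,
        0.05421687]), 'effort': array([ 2.38582885e-03, -4.12455511e+01, -2.31969041e+01,  7.27650826e-02,
        4.57406673e-02, -1.40395091e-04]), 'ee_pos': array([ 158.10007582, -552.3103351 ,  213.15863068]), 'ee_rot': array([ 1.79998834e+02,  9.85992917e-02, -7.40252688e+01]), 'force': array([-1.02857002, -0.53091642, -0.9642714 ]), 'torque': array([-0.00338232,  0.05704588, -0.04135776]), 'gripper_width': 91.13621027020618}
scene {'fov_y': 45.80575963950138, 'cx': 262.60812816538134, 'cy': 189.1758387062881, 'pose': array([[-5.05218326e-01,  5.34960739e-01, -6.77179039e-01,
         1.51596649e+03],
       [ 8.62919966e-01,  3.03046501e-01, -4.04390839e-01,
         6.03728597e+02],
       [-1.11164835e-02, -7.88656976e-01, -6.14732948e-01,
         1.04473685e+03],
       [ 0.00000000e+00,  0.00000000e+00,  0.00000000e+00,
         1.00000000e+00]])}
to
[... 169 characters left out ...]
e+02],
       [-9.99817800e-01,  1.36084418e-02, -1.33856913e-02,
         2.34928421e+01],
       [ 1.12777859e-02, -1.44640999e-01, -9.89419927e-01,
         1.39283549e+03],
       [ 0.00000000e+00,  0.00000000e+00,  0.00000000e+00,
         1.00000000e+00]])}
wrist {'fov_y': 69.56559716551968, 'cx': 254.75163745449913, 'cy': 188.94420416426541, 'pose': array([[ 2.76522583e-01, -9.26392757e-01, -2.55600706e-01,
         2.29116447e+02],
       [-9.61005404e-01, -2.67106645e-01, -7.15727115e-02,
        -5.31744005e+02],
       [-1.96820535e-03,  2.65425131e-01, -9.64129465e-01,
         3.83381041e+02],
       [ 0.00000000e+00,  0.00000000e+00,  0.00000000e+00,
         1.00000000e+00]])}
```

View pics/scene0.png

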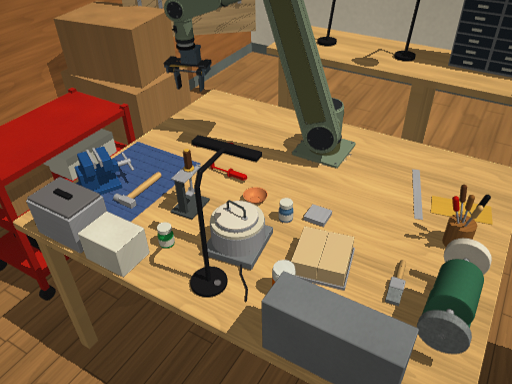

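View pics/top0.png

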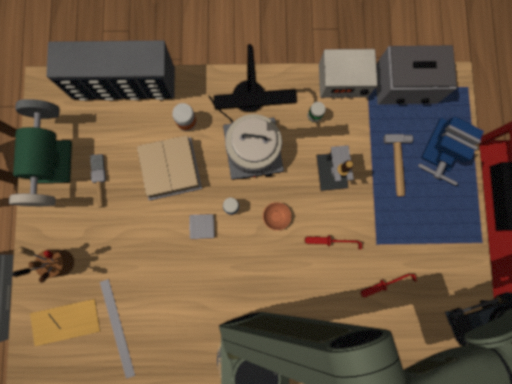

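View pics/wrist0.png

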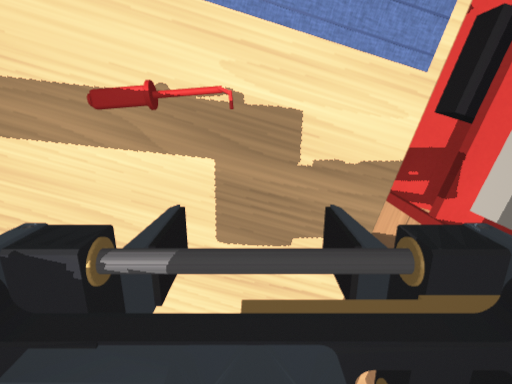

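Candidates for the lifter: the brown-handled one hanging in the stand (top ≈ (345,168), scene ≈ (187,160)), and two red look-alikes lying on the bench (top (333,241) and (388,285)). I'll take the one in the stand, and check it close up.

```bash
python3 - <<'E'
import cv2,numpy as np
t=cv2.imread("pics/top0.png"); s=cv2.imread("pics/scene0.png")
cv2.imwrite("pics/c1.png",cv2.resize(t[80:210,210:370],None,fx=5,fy=4.6,interpolation=cv2.INTER_CUBIC) if 0 else cv2.resize(t[90:210,215:365],None,fx=5,fy=5,interpolation=cv2.INTER_CUBIC))
cv2.imwrite("pics/c2.png",cv2.resize(s[135:265,160:320],None,fx=4.6,fy=4.6,interpolation=cv2.INTER_CUBIC))
cv2.imwrite("pics/c3.png",cv2.resize(t[120:210,120:220],None,fx=6,fy=6,interpolation=cv2.INTER_CUBIC))
E
```

```text
(no output)
```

View pics/c1.png

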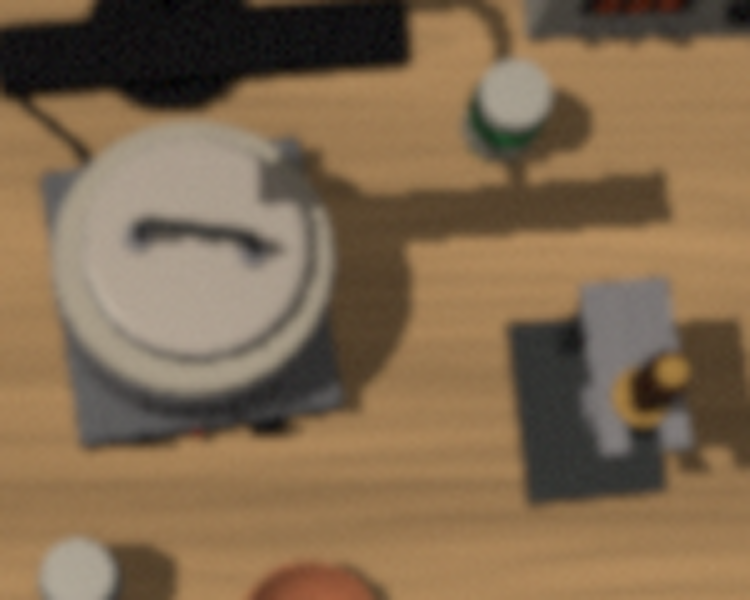

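View pics/c2.png

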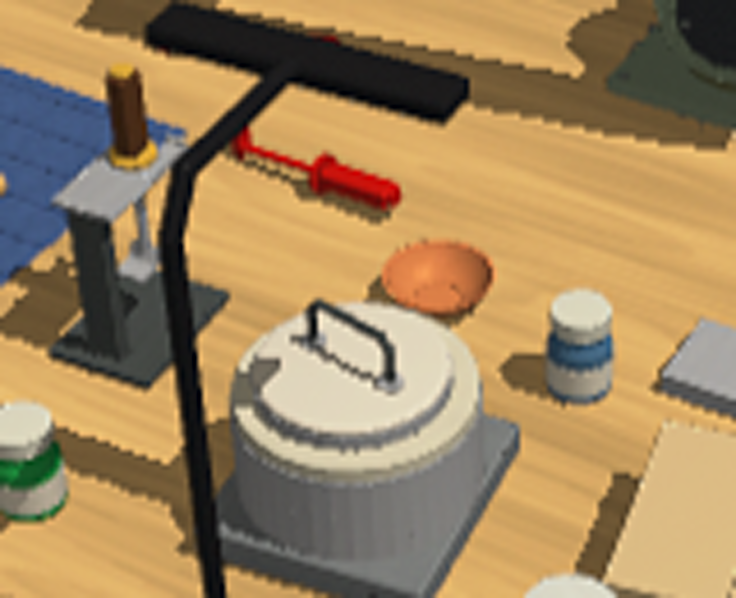

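View pics/c3.png

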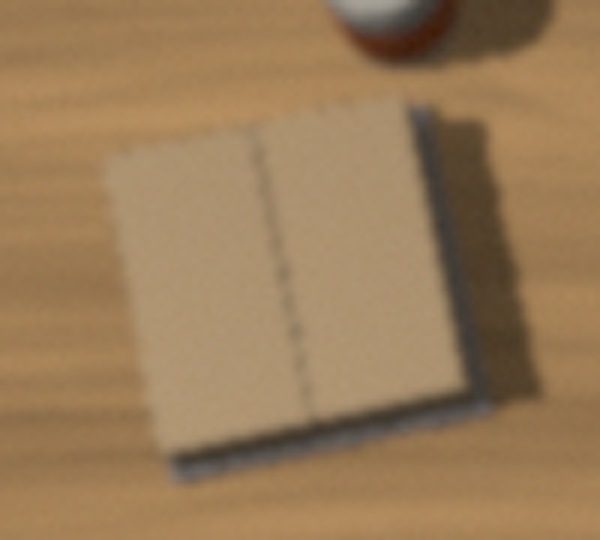

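The crop confirms it: brown handle, brass cap and collar, hanging in the grey stand; the red ones are look-alikes. Bar of the lid loop is at top ≈ (256,138), slab centre ≈ (168,166). Now rough positions.

```bash
cat > h.py <<'E'
from workcell import env
import numpy as np, cv2
from scipy.spatial.transform import Rotation as Rn
def ray(P,uv):
    f=192/np.tan(np.radians(P['fov_y']/2)); T=np.array(P['pose'])
    d=np.array([(uv[0]-P['cx'])/f,(uv[1]-P['cy'])/f,1]); d=T[:3,:3]@d
    return T[:3,3],d/np.linalg.norm(d)
def onz(P,uv,z):
    o,d=ray(P,uv); return o+d*(z-o[2])/d[2]
def tri(a,b):
    A=np.zeros((3,3));v=np.zeros(3)
    for o,d in(a,b):
        M=np.eye(3)-np.outer(d,d);A+=M;v+=M@o
    x=np.linalg.solve(A,v); return x,[np.linalg.norm((np.eye(3)-np.outer(d,d))@(x-o)) for o,d in(a,b)]
def proj(P,X):
    f=192/np.tan(np.radians(P['fov_y']/2)); T=np.array(P['pose'])
    c=T[:3,:3].T@(np.asarray(X,float)-T[:3,3]); return np.array([c[0]/c[2]*f+P['cx'],c[1]/c[2]*f+P['cy']])
def snap(n,fn):
    P=env.camera_params(n); f=env.grab_frame(n); f=cv2.cvtColor(f,cv2.COLOR_RGB2BGR); cv2.imwrite(f"pics/{fn}.png",f); 
    import pickle; pickle.dump(P,open(f"pics/{fn}.pkl","wb")); return P,f
def st():
    s=env.state(); return {k:np.round(s[k],2) for k in('time_s','ee_pos','ee_rot','force','gripper_width')}
E
python3 - <<'E'
from h import *
np.set_printoptions(precision=1,suppress=True)
P=env.camera_params("top");S=env.camera_params("scene")
c=lambda x,y:(215+x/5-.4,90+y/5-.4)
print("cap",onz(P,c(672,370),229),"collar",onz(P,c(637,400),156))
print("fork ends",onz(P,c(613,450),150),onz(P,c(680,445),150))
print("foot",[onz(P,c(*q),8) for q in((510,325),(530,500),(665,488))])
print("bar",onz(P,c(140,230),170),onz(P,c(268,245),170))
print("lid c",onz(P,c(198,250),133))
print("lamp",[onz(P,c(*q),394) for q in((0,92),(410,62),(405,0))])
d=lambda x,y:(120+x/6-.4,120+y/6-.4)
cs=[onz(P,d(*q),64) for q in((105,157),(165,458),(470,390),(408,100))]
print("slab",cs,np.mean(cs,0))
e=lambda x,y:(160+x/4.6-.4,135+y/4.6-.4)
print("tri cap",tri(ray(P,c(672,370)),ray(S,e(124,72))))
print("tri bar",tri(ray(P,c(205,232)),ray(S,e(352,328))))
E
```

```text
cap [ 556.8 -262.1  229. ] collar [ 554.2 -259.   156. ]
fork ends [ 526.1 -245.1  150. ] [ 528.5 -284.   150. ]
foot [array([ 632.3, -212.5,    8. ]), array([ 517.6, -221.1,    8. ]), array([ 524.2, -308.2,    8. ])]
bar [654.7  26.1 170. ] [644.9 -47.4 170. ]
lid c [652.1  -8.  133. ]
lamp [array([662.,  91., 394.]), array([ 674.5, -103.9,  394. ]), array([ 705.4, -102.4,  394. ])]
slab [array([655. , 354.1,  64. ]), array([497.5, 320.2,  64. ]), array([530.4, 165.3,  64. ]), array([683.4, 197.8,  64. ])] [591.6 259.4  64. ]
tri cap (array([ 556.8, -261.7,  225.3]), [np.float64(1.5242627121705845), np.float64(1.524262712170542)])
tri bar (array([653.9,  -8.8, 161. ]), [np.float64(3.121671642968939), np.float64(3.121671642968939)])
```

>>> drive_tool --motion '[[[0.01, 0.008, 0.012], [0, 0, 0.0703]], [[0.02, 0.015, 0.012], [0, 0, 0.0703]], [[0.02, 0.015, 0.012], [0, 0, 0.0703]], [[0.02, 0.015, 0.012], [0, 0, 0.0703]], [[0.02, 0.015, 0.012], [0, 0, 0.0703]], [[0.02, 0.015, 0.012], [0, 0, 0.0703]], [[0.02, 0.015, 0.012], [0, 0, 0.0703]], [[0.02, 0.015, 0.012], [0, 0, 0.0703]], [[0.02, 0.015, 0.01], [0, 0, 0.0703]], [[0.02, 0.015, 0.01], [0, 0, 0.0703]]]'

```text
time_s: 0.98
ee_pos: [349.0, -408.8, 330.4]
ee_rot: [-180.0, 0.0, -33.6]
force: [0.0, 0.2, 1.0]
gripper_width: 91.1
```

>>> drive_tool --motion '[[[0.021, 0.015, 0], [0, 0, 0.0703]], [[0.021, 0.015, 0], [0, 0, 0.0703]], [[0.021, 0.015, 0], [0, 0, 0.0703]], [[0.021, 0.015, 0], [0, 0, 0.0703]], [[0.021, 0.015, 0], [0, 0, 0.0703]], [[0.021, 0.015, 0], [0, 0, 0.0703]], [[0.021, 0.015, 0], [0, 0, 0.0703]], [[0.021, 0.015, 0], [0, 0, 0.0703]], [[0.021, 0.015, 0], [0, 0, 0.0703]], [[0.013, 0.01, 0], [0, 0, 0.0703]]]'

```text
time_s: 1.82
ee_pos: [552.0, -263.2, 329.2]
ee_rot: [-179.9, 0.0, 6.8]
force: [-0.9, 0.6, 0.5]
gripper_width: 91.4
```

>>> drive_tool --motion '[[[0, 0, 0], [0, 0, 0]], [[0, 0, 0], [0, 0, 0]], [[0, 0, 0], [0, 0, 0]], [[0, 0, 0], [0, 0, 0]], [[0, 0, 0], [0, 0, 0]], [[0, 0, 0], [0, 0, 0]], [[0, 0, 0], [0, 0, 0]], [[0, 0, 0], [0, 0, 0]], [[0, 0, 0], [0, 0, 0]], [[0, 0, 0], [0, 0, 0]]]'

```text
time_s: 2.65
ee_pos: [550.2, -264.9, 330.0]
ee_rot: [180.0, -0.0, 6.5]
force: [-0.7, -0.2, -0.0]
gripper_width: 91.0
```

```bash
python3 - <<'E'
from h import *
print(st()); snap("wrist","w1")
E
```

```text
{'time_s': np.float64(2.65), 'ee_pos': array([ 550.17, -264.89,  330.04]), 'ee_rot': array([ 1.80e+02, -1.00e-02,  6.52e+00]), 'force': array([-0.71, -0.22, -0.03]), 'gripper_width': np.float64(91.02)}
```

View pics/w1.png

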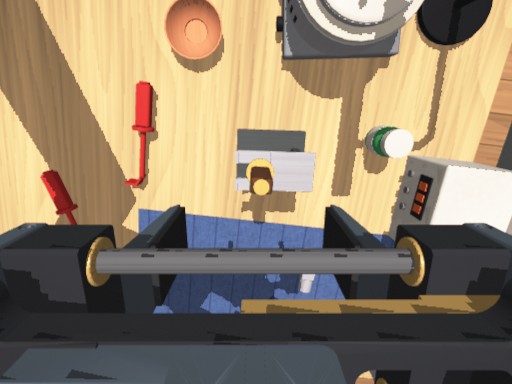

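```bash
python3 - <<'E'
import cv2
t=cv2.imread("pics/w1.png")
cv2.imwrite("pics/w1c.png",cv2.resize(t[120:220,220:330],None,fx=6,fy=6,interpolation=cv2.INTER_CUBIC))
E
```

```text
(no output)
```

View pics/w1c.png

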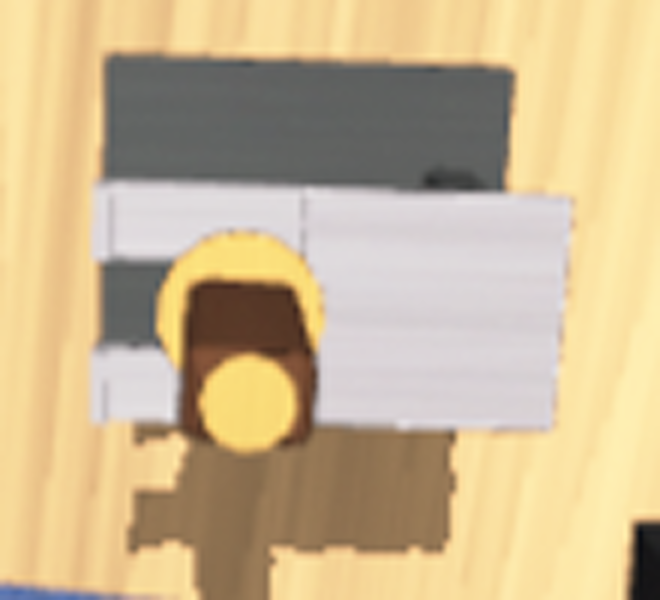

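The crop shows cap at (248,402)/6, collar at (241,312)/6, fork prongs opening to the left (-x), lips at left ends.

```bash
python3 - <<'E'
from h import *
import pickle
np.set_printoptions(precision=1,suppress=True)
P=pickle.load(open("pics/w1.pkl","rb")); c=lambda x,y:(220+x/6-.4,120+y/6-.4)
print("cap",onz(P,c(248,402),229),"collar",onz(P,c(241,312),156))
a,b=onz(P,c(110,183),150),onz(P,c(572,198),150); d=b-a; print("plate yaw",np.degrees(np.arctan2(d[1],d[0])),a,b)
a2,b2=onz(P,c(100,425),150),onz(P,c(553,430),150); d=b2-a2; print(np.degrees(np.arctan2(d[1],d[0])),a2,b2)
d=b-b2;print(np.degrees(np.arctan2(-d[0],d[1])))
a,b=onz(P,c(106,54),8),onz(P,c(513,69),8);d=b-a; print("foot yaw",np.degrees(np.arctan2(d[1],d[0])))
for q in((105,260),(105,347)):print("slot",onz(P,c(*q),150))
p=onz(P,c(95,190),154);q=onz(P,c(92,425),154);print("lip ends",p,q,np.degrees(np.arctan2(-(p-q)[0],(p-q)[1])))
E
```

```text
cap [ 555.1 -261.1  229. ] collar [ 555.1 -260.7  156. ]
plate yaw 4.749821536019425 [ 524.6 -237.6  150. ] [ 621.9 -229.5  150. ]
5.960058908867063 [ 527.7 -290.6  150. ] [ 626.5 -280.3  150. ]
5.206315170052077
foot yaw 4.536444684373226
slot [ 525.2 -254.1  150. ]
slot [ 527. -273.  150.]
lip ends [ 521.8 -238.9  154. ] [ 526.1 -289.7  154. ] 4.810208216389086
```

>>> drive_tool --motion '[[[0.0025, 0.002, -0.017], [0, 0, -0.013]], [[0.0024, 0.0019, -0.017], [0, 0, -0.013]], [[0, 0, -0.017], [0, 0, 0]], [[0, 0, -0.017], [0, 0, 0]], [[0, 0, -0.017], [0, 0, 0]], [[0, 0, -0.017], [0, 0, 0]], [[0, 0, -0.017], [0, 0, 0]], [[0, 0, -0.016], [0, 0, 0]], [[0, 0, -0.014], [0, 0, 0]], [[0, 0, -0.008], [0, 0, 0]]]' --claw 0.7 --force 50

```text
time_s: 3.53
ee_pos: [554.4, -260.5, 171.1]
ee_rot: [-179.9, 0.1, 5.0]
force: [0.1, -0.3, -0.8]
gripper_width: 64.0
```

```bash
python3 - <<'E'
from h import *
print(st())
E
```

```text
{'time_s': np.float64(3.53), 'ee_pos': array([ 554.41, -260.52,  171.13]), 'ee_rot': array([-1.7992e+02,  1.3000e-01,  5.0500e+00]), 'force': array([ 0.09, -0.33, -0.77]), 'gripper_width': np.float64(64.04)}
```

Close on the handle.

>>> drive_tool --motion '[[[0, 0, 0], [0, 0, 0]], [[0, 0, 0], [0, 0, 0]], [[0, 0, 0], [0, 0, 0]], [[0, 0, 0], [0, 0, 0]], [[0, 0, 0], [0, 0, 0]], [[0, 0, 0], [0, 0, 0]], [[0, 0, 0], [0, 0, 0]], [[0, 0, 0], [0, 0, 0]], [[0, 0, 0], [0, 0, 0]], [[0, 0, 0], [0, 0, 0]]]' --claw 0 --force 55

```text
time_s: 4.37
ee_pos: [555.5, -261.0, 173.6]
ee_rot: [180.0, -0.1, 5.0]
force: [1.0, 0.6, 3.5]
gripper_width: 23.6
```

```bash
python3 - <<'E'
from h import *
print(st()); P,f=snap("wrist","w2")
E
```

```text
{'time_s': np.float64(4.37), 'ee_pos': array([ 555.5 , -261.02,  173.6 ]), 'ee_rot': array([ 1.7997e+02, -7.0000e-02,  5.0400e+00]), 'force': array([1.02, 0.64, 3.46]), 'gripper_width': np.float64(23.58)}
```

View pics/w2.png

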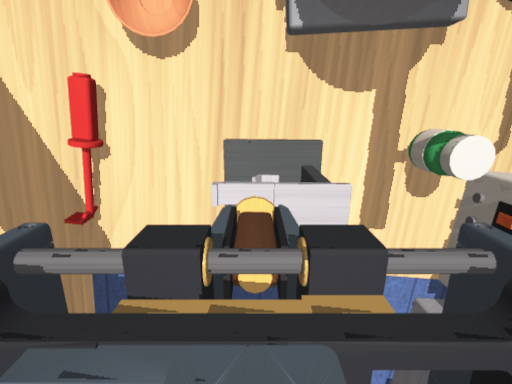

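Gripped (23.6 mm wide). Raise 16 mm over the lips, then draw out to the stand's -x.

>>> drive_tool --motion '[[[0, 0, 0.003], [0, 0, 0]], [[0, 0, 0.006], [0, 0, 0]], [[0, 0, 0.006], [0, 0, 0]], [[0, 0, 0.003], [0, 0, 0]], [[0, 0, 0], [0, 0, 0]], [[-0.008, -0.0007, 0], [0, 0, 0]], [[-0.015, -0.0013, 0], [0, 0, 0]], [[-0.02, -0.0018, 0], [0, 0, 0]], [[-0.02, -0.0018, 0], [0, 0, 0]], [[-0.02, -0.0018, 0], [0, 0, 0]]]'

```text
time_s: 5.25
ee_pos: [470.4, -268.1, 190.5]
ee_rot: [-180.0, 0.1, 5.1]
force: [-0.6, 0.5, -2.3]
gripper_width: 23.8
```

>>> drive_tool --motion '[[[-0.02, -0.0018, 0], [0, 0, 0]], [[-0.015, -0.001, 0], [0, 0, 0]], [[-0.01, 0, 0.01], [0, 0, 0]], [[0, 0, 0.02], [0, 0, 0]], [[0, 0.005, 0.03], [0, 0, 0]], [[0, 0.015, 0.03], [0, 0, 0]], [[0, 0.025, 0.03], [0, 0, 0]], [[0, 0.03, 0.03], [0, 0, 0]], [[0, 0.03, 0.02], [0, 0, 0]], [[0, 0.03, 0.01], [0, 0, 0]]]'

```text
time_s: 6.08
ee_pos: [427.5, -135.7, 374.4]
ee_rot: [179.9, -0.3, 5.0]
force: [-0.1, 0.4, -1.3]
gripper_width: 23.6
```

```bash
python3 - <<'E'
from h import *
print(st()); P,f=snap("wrist","w3"); snap("top","t3")
E
```

```text
{'time_s': np.float64(6.08), 'ee_pos': array([ 427.53, -135.75,  374.4 ]), 'ee_rot': array([179.86,  -0.35,   5.  ]), 'force': array([-0.06,  0.37, -1.34]), 'gripper_width': np.float64(23.63)}
```

View pics/w3.png

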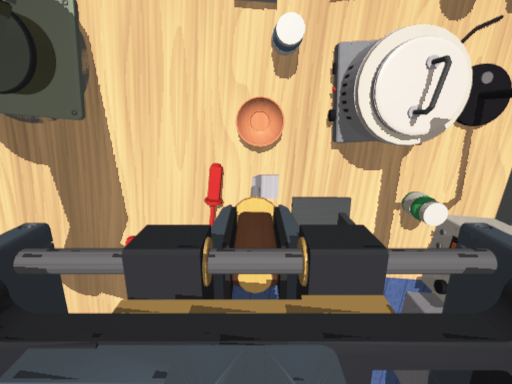

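```bash
python3 - <<'E'
from h import *
import cv2
t=cv2.imread("pics/w3.png")
cv2.imwrite("pics/w3c.png",cv2.resize(t[20:150,340:480],None,fx=5,fy=5,interpolation=cv2.INTER_CUBIC))
E
```

```text
(no output)
```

View pics/w3c.png

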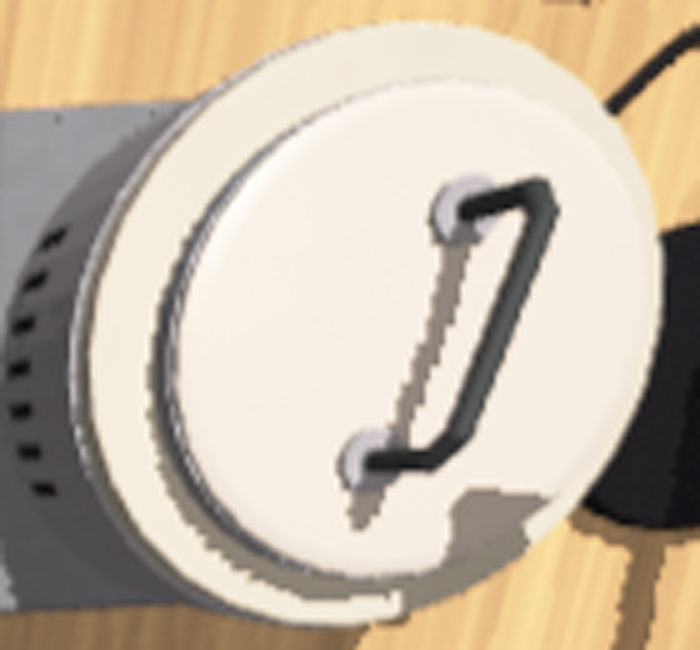

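```bash
python3 - <<'E'
from h import *
import pickle
np.set_printoptions(precision=1,suppress=True)
P=pickle.load(open("pics/w3.pkl","rb")); c=lambda x,y:(340+x/5-.4,20+y/5-.4)
for n,z,q in(("legs",133,((465,213),(371,462))),("bar",170,((543,205),(447,450)))):
    a,b=[onz(P,c(*k),z) for k in q]; d=a-b; print(n,a,b,(a+b)/2,np.linalg.norm(d),"yaw",np.degrees(np.arctan2(-d[0],d[1])))
# shank/blade point
print(P['pose'])
# disc ellipse top edge
pts=[(440,80),(640,270),(540,500),(350,578),(180,390),(250,165)]
E
```

```text
legs [658.7  27.4 133. ] [648.8 -39.7 133. ] [653.7  -6.2 133. ] 67.78021728846193 yaw -8.37482036032473
bar [656.1  23.  170. ] [647.2 -36.9 170. ] [651.7  -6.9 170. ] 60.50302994850173 yaw -8.439077940796123
[[  1.    0.1   0.  419.2]
 [  0.1  -1.   -0.3 -60.8]
 [  0.    0.3  -1.  544.3]
 [  0.    0.    0.    1. ]]
```

```bash
python3 - <<'E'
from h import *
print(st())
E
```

```text
{'time_s': np.float64(6.18), 'ee_pos': array([ 427.41, -133.58,  373.88]), 'ee_rot': array([179.97,  -0.36,   5.3 ]), 'force': array([-0.05, -2.02, -1.65]), 'gripper_width': np.float64(23.93)}
```

```bash
cat >> h.py <<'E'
def go(pos,rpy,n=10):
    s=env.state(); a=Rn.from_euler('xyz',s['ee_rot'],degrees=True); b=Rn.from_euler('xyz',rpy,degrees=True)
    v=(b*a.inv()).as_rotvec(); d=np.array(pos)-s['ee_pos']
    print("cur",np.round(s['ee_pos'],1),np.round(s['ee_rot'],1),"shift mm",np.round(d,1),"rotvec",np.round(v,4),"per row",np.round(v/n,4))
def tcp_for_hook(H,lean,yaw,off=23.6):
    R=Rn.from_euler('xyz',[0,-lean,yaw],degrees=True); return np.array(H)+R.apply([-7,0,94+off])
E
python3 - <<'E'
from h import *
e=np.array([np.cos(np.radians(-8.4)),np.sin(np.radians(-8.4)),0])
B=np.array([652.5,-6.6,0]); t=tcp_for_hook(B-50*e+[0,0,165],30,-8.4); print(t); go(t,[180,-30,-8.4])
E
```

```text
[538.87002537  10.1794148  263.34458749]
cur [ 427.4 -133.6  373.9] [180.   -0.4   5.3] shift mm [ 111.5  143.8 -110.5] rotvec [-0.0135 -0.5184 -0.2336] per row [-0.0013 -0.0518 -0.0234]
```

>>> drive_tool --motion '[[[0.005, 0.007, 0], [-0.0013, -0.0518, -0.0234]], [[0.011, 0.014, 0], [-0.0013, -0.0518, -0.0234]], [[0.012, 0.016, 0], [-0.0013, -0.0518, -0.0234]], [[0.012, 0.016, 0], [-0.0013, -0.0518, -0.0234]], [[0.012, 0.016, 0], [-0.0013, -0.0518, -0.0234]], [[0.012, 0.016, 0], [-0.0013, -0.0518, -0.0234]], [[0.012, 0.016, 0], [-0.0013, -0.0518, -0.0234]], [[0.012, 0.016, 0], [-0.0013, -0.0518, -0.0234]], [[0.012, 0.016, 0], [-0.0013, -0.0518, -0.0234]], [[0.011, 0.011, 0], [-0.0013, -0.0518, -0.0234]]]'

```text
time_s: 7.02
ee_pos: [538.1, 7.8, 370.2]
ee_rot: [-179.8, -29.7, -8.8]
force: [-0.5, -0.1, -1.5]
gripper_width: 23.8
```

>>> drive_tool --motion '[[[0, 0, -0.008], [0, 0, 0]], [[0, 0, -0.015], [0, 0, 0]], [[0, 0, -0.015], [0, 0, 0]], [[0, 0, -0.015], [0, 0, 0]], [[0, 0, -0.015], [0, 0, 0]], [[0, 0, -0.015], [0, 0, 0]], [[0, 0, -0.012], [0, 0, 0]], [[0, 0, -0.008], [0, 0, 0]], [[0, 0, 0], [0, 0, 0]], [[0, 0, 0], [0, 0, 0]]]'

```text
time_s: 7.85
ee_pos: [538.0, 6.7, 267.2]
ee_rot: [-179.8, -29.6, -8.7]
force: [-0.1, 0.6, -1.1]
gripper_width: 24.0
```

```bash
python3 - <<'E'
from h import *
print(st()); P,f=snap("wrist","w4"); Q,g=snap("scene","s4")
cv2.imwrite("pics/s4c.png",cv2.resize(g[80:280,130:330],None,fx=3,fy=3,interpolation=cv2.INTER_CUBIC))
E
```

```text
{'time_s': np.float64(7.85), 'ee_pos': array([537.99,   6.71, 267.16]), 'ee_rot': array([-179.83,  -29.56,   -8.74]), 'force': array([-0.08,  0.56, -1.07]), 'gripper_width': np.float64(24.03)}
```

View pics/w4.png

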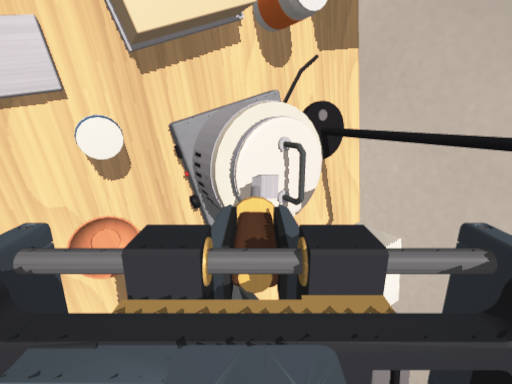

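View pics/s4c.png

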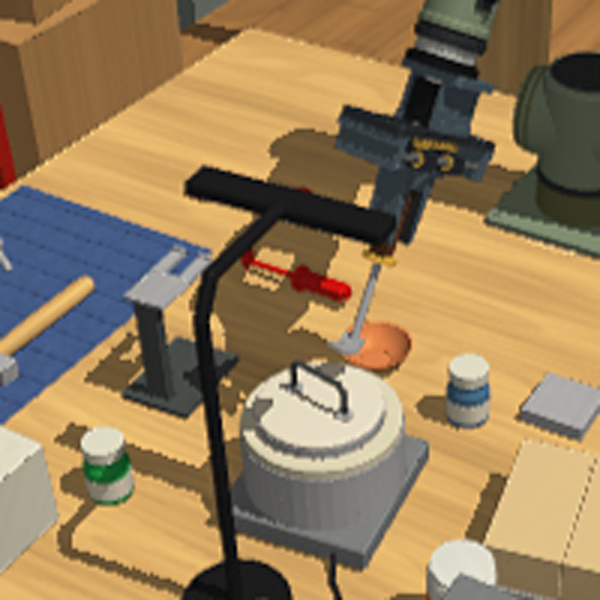

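```bash
python3 - <<'E'
from h import *
import pickle
t=cv2.imread("pics/w4.png")
P=pickle.load(open("pics/w4.pkl","rb"))
big=cv2.resize(t[120:220,225:335],None,fx=6,fy=6,interpolation=cv2.INTER_CUBIC)
T=np.array([537.99,6.71,267.16]);R=Rn.from_euler('xyz',[0,-29.6,-8.74],degrees=True)
O=T+R.apply([0,0,-23.6])
for l in([7,0,-94],[25,13,-94],[25,-13,-94],[7,13,-94],[0,0,6]):
    uv=proj(P,O+R.apply(l)); p=((uv-[225,120]+.5)*6).astype(int); print(l,(O+R.apply(l)).round(1),p); cv2.circle(big,tuple(map(int,p)),4,(0,0,255),1)
cv2.imwrite("pics/w4c.png",big)
E
```

```text
[7, 0, -94] [601.4  -3.  168.4] [227 396]
[25, 13, -94] [618.9   7.4 177.3] [329 326]
[25, -13, -94] [614.9 -18.3 177.3] [326 466]
[7, 13, -94] [603.4   9.8 168.4] [228 326]
[0, 0, 6] [546.6   5.4 251.9] [190 602]
```

View pics/w4c.png

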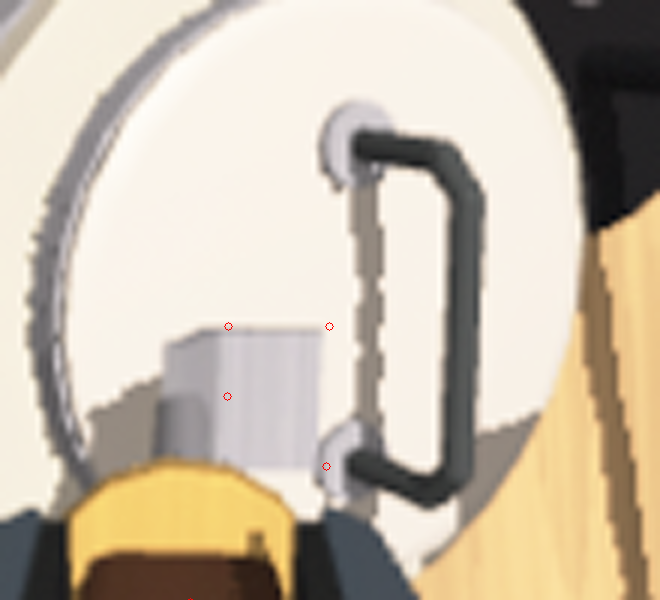

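```bash
python3 - <<'E'
from h import *
import pickle
np.set_printoptions(precision=1,suppress=True)
P=pickle.load(open("pics/w4.pkl","rb")); c=lambda x,y:(225+x/6-.5,120+y/6-.5)
for n,z,q in(("legs",133,((359,143),(350,463))),("barline",170,((467,200),(460,455))),("barends",170,((462,172),(452,485)))):
    a,b=[onz(P,c(*k),z) for k in q]; d=a-b; print(n,a,b,(a+b)/2,np.linalg.norm(d),"yaw",np.degrees(np.arctan2(-d[0],d[1])))
E
```

```text
legs [659.2  28.1 133. ] [648.8 -40.  133. ] [654.  -6. 133.] 68.91024623447503 yaw -8.680501766976755
barline [657.  21. 170.] [650.5 -28.8 170. ] [653.7  -3.9 170. ] 50.25216854295876 yaw -7.374014656779294
barends [656.3  26.5 170. ] [648.  -34.4 170. ] [652.1  -3.9 170. ] 61.50905118299831 yaw -7.770437851556357
```

>>> drive_tool --motion '[[[0, 0.002, -0.006], [0, 0, 0]], [[0, 0.002, -0.006], [0, 0, 0]], [[0, 0.0015, -0.006], [0, 0, 0]], [[0, 0, 0], [0, 0, 0]], [[0.005, -0.0007, 0], [0, 0, 0]], [[0.005, -0.0007, 0], [0, 0, 0]], [[0.005, -0.0007, 0], [0, 0, 0]], [[0.005, -0.0007, 0], [0, 0, 0]], [[0.004, -0.0006, 0], [0, 0, 0]], [[0, 0, 0], [0, 0, 0]]]'

```text
time_s: 8.78
ee_pos: [563.3, 9.3, 249.6]
ee_rot: [-179.8, -29.7, -8.7]
force: [-0.0, 0.4, -2.1]
gripper_width: 23.9
```

```bash
cat >> h.py <<'E'
def view(name,lo,fx,marks=(),n="wrist",lean=None):
    s=env.state(); P,f=snap(n,name); x0,y0,x1,y1=lo
    big=cv2.resize(f[y0:y1,x0:x1],None,fx=fx,fy=fx,interpolation=cv2.INTER_CUBIC)
    R=Rn.from_euler('xyz',s['ee_rot'],degrees=True)*Rn.from_euler('x',180,degrees=True)
    O=s['ee_pos']+R.apply([0,0,-23.6])
    for l in([7,0,-94],[25,13,-94],[25,-13,-94]):
        p=((proj(P,O+R.apply(l))-[x0,y0]+.5)*fx).astype(int); cv2.circle(big,tuple(map(int,p)),4,(0,0,255),1)
    for X in marks:
        p=((proj(P,X)-[x0,y0]+.5)*fx).astype(int); cv2.circle(big,tuple(map(int,p)),4,(0,255,0),1)
    cv2.imwrite(f"pics/{name}c.png",big); print(st(),"hook",(O+R.apply([7,0,-94])).round(1))
E
python3 - <<'E'
from h import *
view("w5",(225,110,335,220),5.4,[(653.5,-5.2,170)])
E
```

```text
{'time_s': np.float64(8.83), 'ee_pos': array([562.66,   9.32, 249.4 ]), 'ee_rot': array([-179.78,  -29.62,   -8.75]), 'force': array([-0.76,  0.08, -0.82]), 'gripper_width': np.float64(23.95)} hook [ 6.269e+02 -1.000e-01  1.509e+02]
```

View pics/w5c.png

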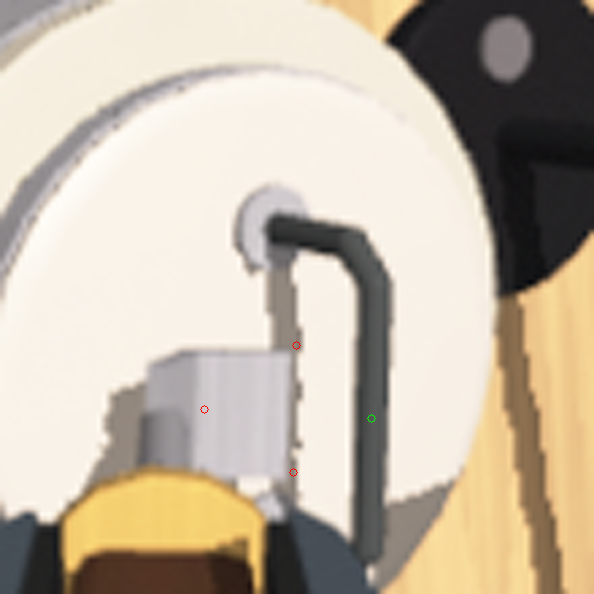

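>>> drive_tool --motion '[[[0.003, -0.0006, 0], [0, 0, 0]], [[0.004, -0.0007, 0], [0, 0, 0]], [[0.004, -0.0007, 0], [0, 0, 0]], [[0.004, -0.0007, 0], [0, 0, 0]], [[0.004, -0.0007, 0], [0, 0, 0]], [[0.003, -0.0005, 0], [0, 0, 0]], [[0.002, 0, 0], [0, 0, 0]], [[0, 0, 0], [0, 0, 0]], [[0, 0, 0], [0, 0, 0]], [[0, 0, 0], [0, 0, 0]]]'

```text
time_s: 9.67
ee_pos: [586.0, 5.6, 249.3]
ee_rot: [-179.8, -29.6, -8.7]
force: [-0.3, 0.1, -1.1]
gripper_width: 23.9
```

```bash
python3 - <<'E'
from h import *
view("w6",(225,110,335,220),5.4,[(653.5,-5.2,170)])
E
```

```text
{'time_s': np.float64(9.72), 'ee_pos': array([585.94,   5.58, 249.36]), 'ee_rot': array([-179.79,  -29.61,   -8.73]), 'force': array([ 1.21,  0.65, -2.09]), 'gripper_width': np.float64(23.66)} hook [649.5  -3.7 150.5]
```

View pics/w6c.png

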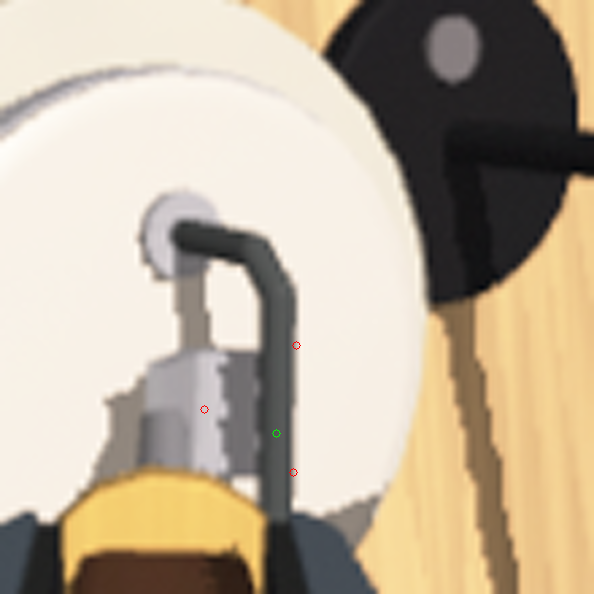

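>>> drive_tool --motion '[[[0, 0, 0.003], [0, 0, 0]], [[0, 0, 0.004], [0, 0, 0]], [[0, 0, 0.003], [0, 0, 0]], [[0, 0, 0.0015], [0, 0, 0]], [[0, 0, 0.001], [0, 0, 0]], [[0, 0, 0.001], [0, 0, 0]], [[0, 0, 0.001], [0, 0, 0]], [[0, 0, 0.001], [0, 0, 0]], [[0, 0, 0.001], [0, 0, 0]], [[0, 0, 0], [0, 0, 0]]]'

```text
time_s: 10.55
ee_pos: [585.8, 5.5, 265.5]
ee_rot: [-179.8, -29.6, -8.7]
force: [0.5, -0.6, -5.9]
gripper_width: 23.8
```

```bash
python3 - <<'E'
from h import *
view("w7",(225,110,335,220),5.4,[(653.5,-5.2,170)])
E
```

```text
{'time_s': np.float64(10.6), 'ee_pos': array([585.9 ,   5.54, 265.53]), 'ee_rot': array([-179.8 ,  -29.57,   -8.73]), 'force': array([ 0.2 , -0.72, -5.88]), 'gripper_width': np.float64(23.86)} hook [649.2  -3.8 166.6]
```

View pics/w7c.png

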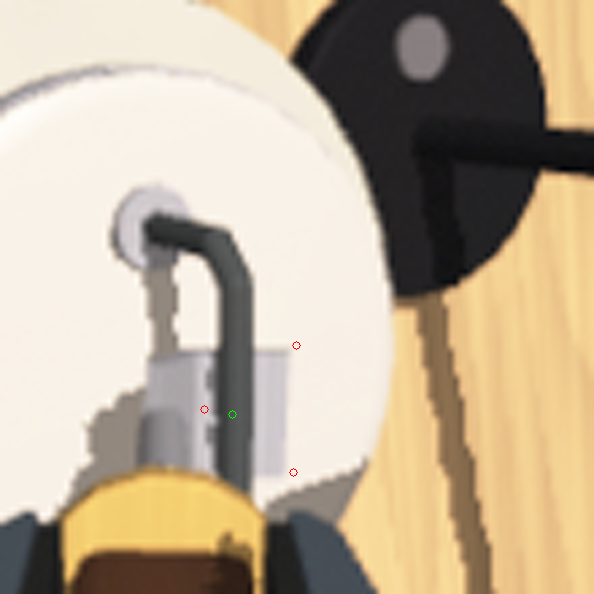

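>>> drive_tool --motion '[[[0, 0, 0.001], [0, 0, 0]], [[0, 0, 0.001], [0, 0, 0]], [[0, 0, 0.002], [0, 0, 0]], [[0, 0, 0.003], [0, 0, 0]], [[0, 0, 0.003], [0, 0, 0]], [[0, 0, 0.003], [0, 0, 0]], [[0, 0, 0.003], [0, 0, 0]], [[0, 0, 0.002], [0, 0, 0]], [[0, 0, 0.001], [0, 0, 0]], [[0, 0, 0], [0, 0, 0]]]'

```text
time_s: 11.43
ee_pos: [586.3, 5.5, 285.4]
ee_rot: [-179.8, -29.7, -8.7]
force: [0.2, -1.4, -4.7]
gripper_width: 24.0
```

```bash
python3 - <<'E'
from h import *
view("w8",(175,80,375,240),4)
view("s8",(160,120,320,270),4,n="scene")
E
```

```text
{'time_s': np.float64(11.48), 'ee_pos': array([586.14,   5.55, 285.07]), 'ee_rot': array([-179.78,  -29.63,   -8.73]), 'force': array([-0.24,  0.18, -5.15]), 'gripper_width': np.float64(23.65)} hook [649.9  -3.8 186.6]
{'time_s': np.float64(11.53), 'ee_pos': array([586.01,   5.57, 284.78]), 'ee_rot': array([-179.79,  -29.6 ,   -8.73]), 'force': array([-0.16, -0.43, -6.1 ]), 'gripper_width': np.float64(23.84)} hook [649.7  -3.8 186.3]
```

View pics/w8c.png

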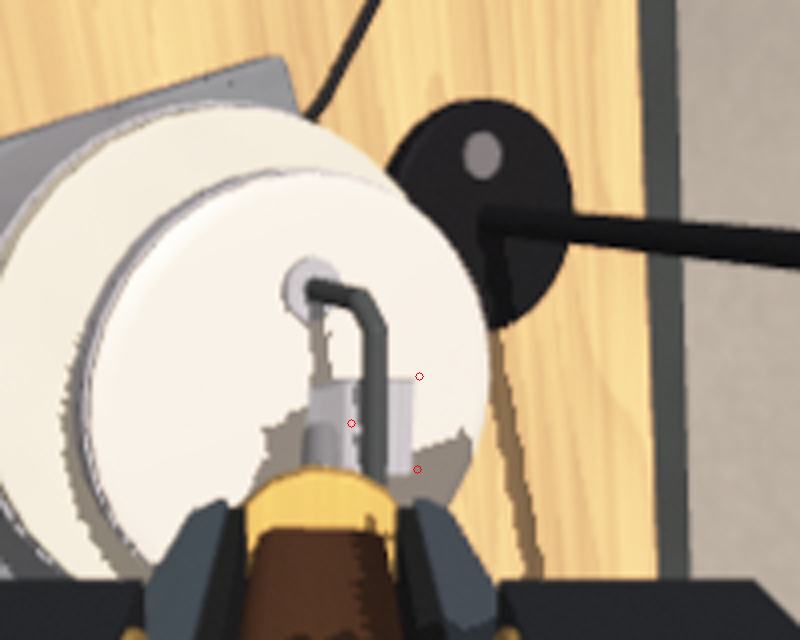

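View pics/s8c.png

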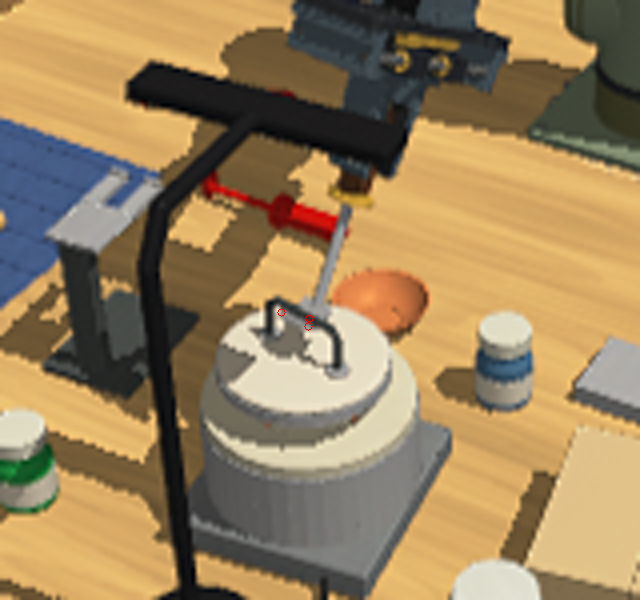

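>>> drive_tool --motion '[[[0, 0, 0.003], [0, 0, 0]], [[-0.0005, 0.002, 0.004], [0, 0, 0]], [[-0.001, 0.005, 0.004], [0, 0, 0]], [[-0.0015, 0.007, 0.003], [0, 0, 0]], [[-0.002, 0.009, 0], [0, 0, 0]], [[-0.0025, 0.011, 0], [0, 0, 0]], [[-0.003, 0.012, 0], [0, 0, 0]], [[-0.003, 0.012, 0], [0, 0, 0]], [[-0.003, 0.012, 0], [0, 0, 0]], [[-0.003, 0.012, 0], [0, 0, 0]]]'

```text
time_s: 12.37
ee_pos: [566.4, 89.0, 299.5]
ee_rot: [-179.7, -29.7, -8.8]
force: [0.0, -0.2, -5.2]
gripper_width: 24.3
```

>>> drive_tool --motion '[[[-0.003, 0.012, 0], [0, 0, 0]], [[-0.003, 0.012, 0], [0, 0, 0]], [[-0.003, 0.012, 0], [0, 0, 0]], [[-0.003, 0.012, 0], [0, 0, 0]], [[-0.003, 0.012, 0], [0, 0, 0]], [[-0.003, 0.012, 0], [0, 0, 0]], [[-0.003, 0.012, 0], [0, 0, 0]], [[-0.002, 0.009, 0], [0, 0, 0]], [[-0.001, 0.006, 0], [0, 0, 0]], [[0, 0.003, 0], [0, 0, 0]]]'

```text
time_s: 13.2
ee_pos: [542.5, 190.9, 299.2]
ee_rot: [-179.7, -29.6, -8.7]
force: [0.3, -0.3, -4.8]
gripper_width: 23.9
```

```bash
python3 - <<'E'
from h import *
view("w9",(112,0,512,240),2)
view("t9",(120,90,270,210),5,n="top")
E
```

```text
{'time_s': np.float64(13.25), 'ee_pos': array([542.67, 190.87, 299.14]), 'ee_rot': array([-179.71,  -29.64,   -8.7 ]), 'force': array([-1.04,  0.7 , -6.25]), 'gripper_width': np.float64(23.96)} hook [606.1 181.8 200.5]
{'time_s': np.float64(13.3), 'ee_pos': array([542.71, 190.18, 299.08]), 'ee_rot': array([-179.76,  -29.64,   -8.7 ]), 'force': array([-0.44,  0.65, -4.2 ]), 'gripper_width': np.float64(23.68)} hook [606.3 181.7 200.4]
```

View pics/w9.png

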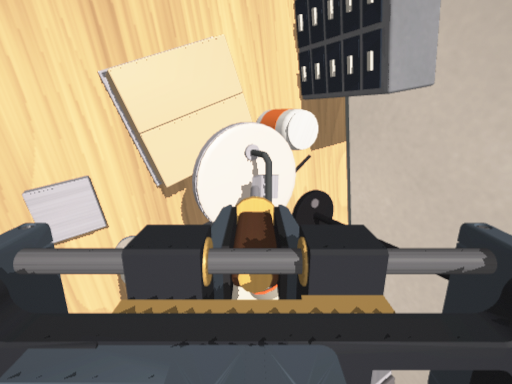

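View pics/t9c.png

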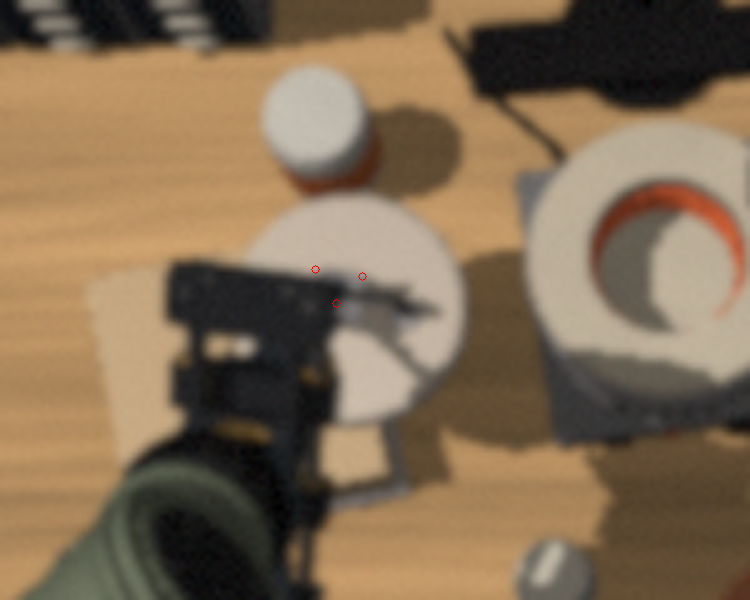

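```bash
python3 - <<'E'
import cv2
t=cv2.imread("pics/w9.png")
cv2.imwrite("pics/w9d.png",cv2.resize(t[25:200,95:255],None,fx=3.4,fy=3.4,interpolation=cv2.INTER_CUBIC))
E
```

```text
(no output)
```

View pics/w9d.png

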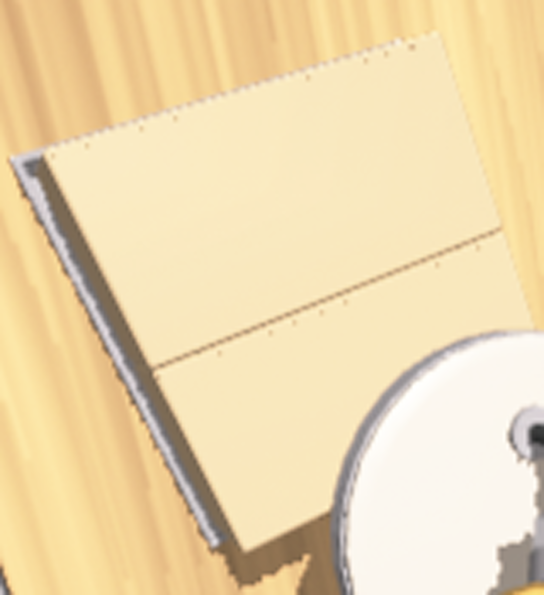

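```bash
python3 - <<'E'
from h import *
import pickle
np.set_printoptions(precision=1,suppress=True)
P=pickle.load(open("pics/w9.pkl","rb")); c=lambda x,y:(95+x/3.4-.5,25+y/3.4-.5)
A,C,B,s1,s2=[onz(P,c(*q),64) for q in((43,155),(437,33),(247,552),(152,370),(502,229))]
print(A,B,C,np.linalg.norm(A-B),np.linalg.norm(A-C),"cBC",(B+C)/2,"seam",s1,s2,(s1+s2)/2,np.linalg.norm(s1-s2))
d=s2-s1;print(np.degrees(np.arctan2(d[1],d[0])))
E
```

```text
[497.9 322.8  64. ] [531.4 169.5  64. ] [651.1 355.9  64. ] 156.96648962639958 156.78704855408685 cBC [591.3 262.7  64. ] seam [514.  246.9  64. ] [668.  279.6  64. ] [591.  263.3  64. ] 157.4687004633037
11.957958657807598
```

```bash
python3 - <<'E'
from h import *
view("w10",(175,100,315,220),5)
E
```

```text
{'time_s': np.float64(13.35), 'ee_pos': array([542.68, 189.57, 298.96]), 'ee_rot': array([-179.8 ,  -29.62,   -8.71]), 'force': array([ 0.64,  0.36, -6.27]), 'gripper_width': np.float64(23.81)} hook [606.3 180.9 200.3]
```

View pics/w10c.png

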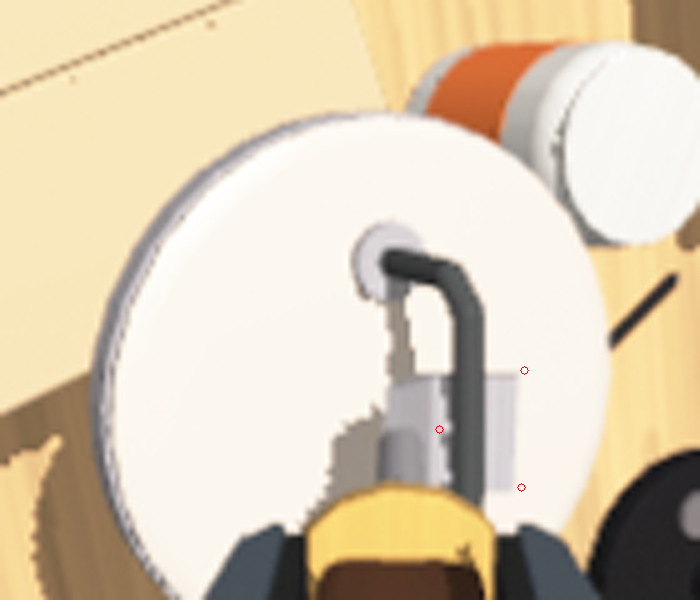

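```bash
python3 - <<'E'
from h import *
import pickle
np.set_printoptions(precision=1,suppress=True)
P=pickle.load(open("pics/w10.pkl","rb")); c=lambda x,y:(175+x/5-.5,100+y/5-.5)
print("bar", [onz(P,c(*q),206.5) for q in ((469,320),(469,430),(469,480),(456,272))])
print("leg", onz(P,c(386,262),151.5+18))
# disc rim top ellipse: bottom rim points on the band outer edge
import cv2
f=cv2.imread("pics/w10.png"); hsv=cv2.cvtColor(f,cv2.COLOR_BGR2HSV)
pts=[(100,330),(98,400),(135,510),(180,590),(170,200),(250,140),(370,112),(450,120),(540,175),(595,260),(608,360),(590,450)]
W=np.array([onz(P,c(*q),151.5+18)[:2] for q in pts[6:]])  # far side: top rim visible
A=np.c_[2*W,np.ones(len(W))];x=np.linalg.lstsq(A,(W**2).sum(1),rcond=None)[0];print("disc c",x[:2],np.sqrt(x[2]+x[:2]@x[:2]))
E
```

```text
bar [array([613.1, 204.6, 206.5]), array([609.9, 181.2, 206.5]), array([608.5, 170.1, 206.5]), array([611.4, 215.2, 206.5])]
leg [615.1 212.2 169.5]
disc c [612.5 182.6] 63.214714628839126
```

>>> drive_tool --motion '[[[-0.0005, 0.003, 0], [0, 0, 0]], [[-0.0013, 0.006, 0], [0, 0, 0]], [[-0.002, 0.009, 0], [0, 0, 0]], [[-0.0028, 0.012, 0], [0, 0, 0]], [[-0.0028, 0.012, 0], [0, 0, 0]], [[-0.0028, 0.012, 0], [0, 0, 0]], [[-0.0028, 0.011, 0], [0, 0, 0]], [[-0.002, 0.008, 0], [0, 0, 0]], [[-0.001, 0.005, 0], [0, 0, 0]], [[-0.0008, 0.003, 0], [0, 0, 0]]]'

```text
time_s: 14.18
ee_pos: [523.7, 271.6, 298.8]
ee_rot: [-179.8, -29.6, -8.7]
force: [0.4, 0.9, -4.7]
gripper_width: 23.8
```

>>> drive_tool --motion '[[[0, 0, -0.002], [0, 0, 0]], [[0, 0, -0.005], [0, 0, 0]], [[0, 0, -0.008], [0, 0, 0]], [[0, 0, -0.009], [0, 0, 0]], [[0, 0, -0.009], [0, 0, 0]], [[0, 0, -0.009], [0, 0, 0]], [[0, 0, -0.008], [0, 0, 0]], [[0, 0, -0.006], [0, 0, 0]], [[0, 0, -0.003], [0, 0, 0]], [[0, 0, 0], [0, 0, 0]]]'

```text
time_s: 15.02
ee_pos: [523.5, 270.3, 238.8]
ee_rot: [-179.9, -29.6, -8.7]
force: [0.2, -0.2, -5.3]
gripper_width: 23.8
```

```bash
python3 - <<'E'
from h import *
view("w11",(130,0,350,230),2.6)
view("s11",(230,170,390,320),4,n="scene")
view("t11",(110,110,230,210),6,n="top")
E
```

```text
{'time_s': np.float64(15.07), 'ee_pos': array([523.88, 270.54, 239.64]), 'ee_rot': array([-179.81,  -29.61,   -8.71]), 'force': array([-0.88,  0.73, -4.7 ]), 'gripper_width': np.float64(23.31)} hook [586.9 260.9 140. ]
{'time_s': np.float64(15.12), 'ee_pos': array([524.14, 270.76, 240.27]), 'ee_rot': array([-179.76,  -29.66,   -8.73]), 'force': array([ 0.15,  0.15, -4.85]), 'gripper_width': np.float64(23.68)} hook [587.4 261.2 140.9]
{'time_s': np.float64(15.17), 'ee_pos': array([524.24, 270.87, 240.56]), 'ee_rot': array([-179.73,  -29.68,   -8.74]), 'force': array([ 0.1 ,  0.51, -4.82]), 'gripper_width': np.float64(23.48)} hook [587.7 261.5 141.5]
```

View pics/w11c.png

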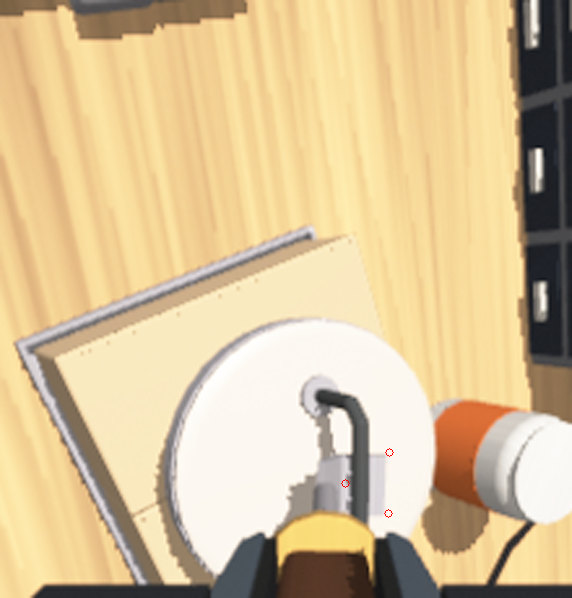

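View pics/s11c.png

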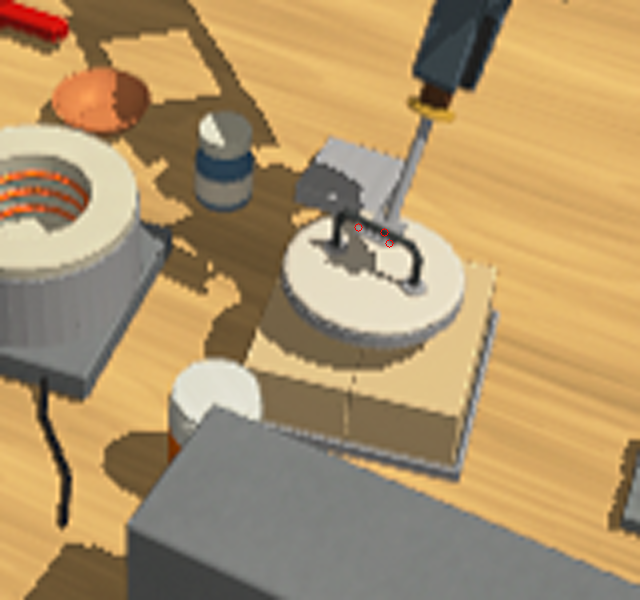

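View pics/t11c.png

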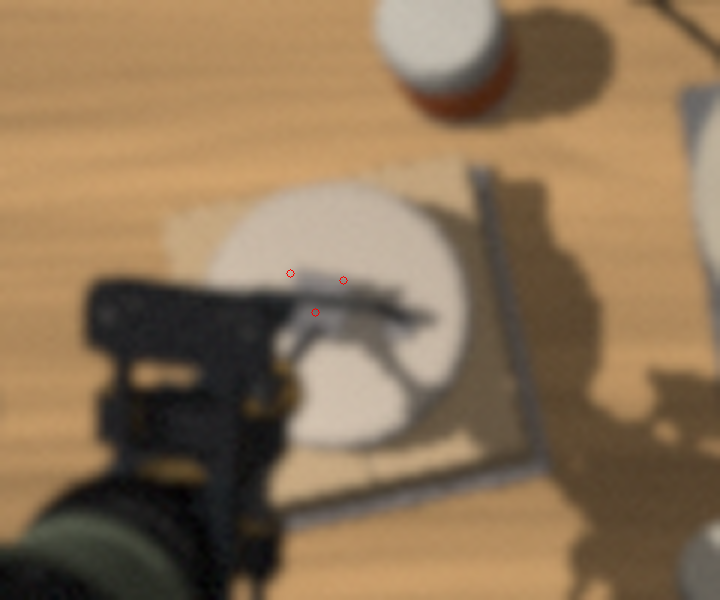

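```bash
python3 - <<'E'
from h import *
import pickle
np.set_printoptions(precision=1,suppress=True)
def circ(W):
    A=np.c_[2*W,np.ones(len(W))];x=np.linalg.lstsq(A,(W**2).sum(1),rcond=None)[0];return x[:2],np.sqrt(x[2]+x[:2]@x[:2])
P=pickle.load(open("pics/w11.pkl","rb")); c=lambda x,y:(130+x/2.6-.5,0+y/2.6-.5)
A,C,s1=[onz(P,c(*q),64) for q in((55,357),(351,235),(135,515))]
d=(C-A); L=np.linalg.norm(d); u=d/L; print("A,C",A,C,L,np.degrees(np.arctan2(u[1],u[0])),"seam",s1,np.linalg.norm(s1-A))
n=np.array([u[1],-u[0],0]); print("centre",(A+C)/2+80*n, "via seam", s1+80*u)
zb=140.5+6.3; zl=zb-55
print("bar",[onz(P,c(*q),zb) for q in((361,430),(361,485),(361,510))],"leg",onz(P,c(318,394),zl+18))
print("disc top rim far",circ(np.array([onz(P,c(*q),zl+18)[:2] for q in((315,319),(365,331),(410,372),(434,430),(430,500))])))
print("disc low rim near",circ(np.array([onz(P,c(*q),zl+3)[:2] for q in((172,440),(170,500),(195,560),(195,385),(240,340),(434,450),(410,372))])))
T=pickle.load(open("pics/t11.pkl","rb")); e=lambda x,y:(110+x/6-.5,110+y/6-.5)
print("top disc",circ(np.array([onz(T,e(*q),zl+18)[:2] for q in((330,183),(270,198),(225,240),(420,215),(460,280),(465,340),(440,400),(390,437),(335,447))])))
cs=[onz(T,e(*q),64) for q in((165,220),(465,157))];print("top slab edge",cs,np.linalg.norm(cs[0]-cs[1]))
E
```

```text
A,C [498.3 325.   64. ] [650.  356.7  64. ] 154.96552170186038 11.821362775107337 seam [515.5 247.8  64. ] 79.10443949882227
centre [590.5 262.5  64. ] via seam [593.9 264.1  64. ]
bar [array([593.3, 283.3, 146.8]), array([590.2, 260.7, 146.8]), array([588.8, 250.2, 146.8])] leg [595.6 293.2 109.8]
disc top rim far (array([585.6, 255.5]), np.float64(70.99877127123439))
disc low rim near (array([595.7, 255.3]), np.float64(70.56421232620687))
top disc (array([592.4, 259.2]), np.float64(67.34665468238232))
top slab edge [array([653.7, 354.4,  64. ]), array([685.3, 199.6,  64. ])] 157.93883125308705
```

>>> drive_tool --motion '[[[0, 0.0005, -0.002], [0, 0, 0]], [[0, 0.001, -0.003], [0, 0, 0]], [[0, 0, -0.004], [0, 0, 0]], [[0, 0, -0.003], [0, 0, 0]], [[0, 0, -0.002], [0, 0, 0]], [[0, 0, -0.001], [0, 0, 0]], [[0, 0, -0.001], [0, 0, 0]], [[0, 0, -0.001], [0, 0, 0]], [[0, 0, -0.001], [0, 0, 0]], [[0, 0, -0.001], [0, 0, 0]]]'

```text
time_s: 16.0
ee_pos: [523.9, 272.1, 221.0]
ee_rot: [-179.8, -29.6, -8.7]
force: [-1.1, -0.2, -5.3]
gripper_width: 23.8
```

```bash
python3 - <<'E'
from h import *
view("s12",(230,170,390,320),4,n="scene")
E
```

```text
{'time_s': np.float64(16.05), 'ee_pos': array([523.79, 272.  , 220.71]), 'ee_rot': array([-179.79,  -29.61,   -8.73]), 'force': array([-0.29,  0.74, -5.58]), 'gripper_width': np.float64(23.85)} hook [587.5 262.8 122.3]
```

View pics/s12c.png

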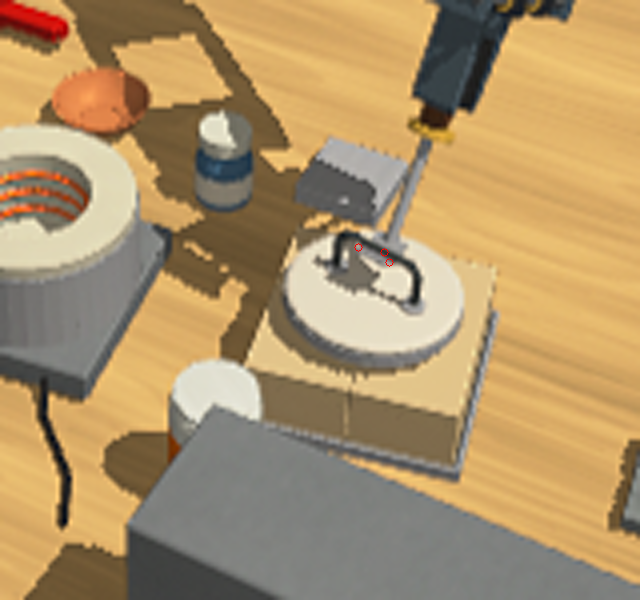

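>>> drive_tool --motion '[[[0, 0, -0.0005], [0, 0, 0]], [[0, 0, -0.0005], [0, 0, 0]], [[0, 0, -0.0005], [0, 0, 0]], [[0, 0, -0.0005], [0, 0, 0]], [[0, 0, -0.0005], [0, 0, 0]], [[0, 0, -0.0005], [0, 0, 0]], [[0, 0, -0.0005], [0, 0, 0]], [[0, 0, -0.0005], [0, 0, 0]], [[0, 0, 0], [0, 0, 0]], [[0, 0, 0], [0, 0, 0]]]'

```text
time_s: 16.88
ee_pos: [523.8, 272.3, 217.1]
ee_rot: [-179.7, -29.6, -8.7]
force: [-0.7, -1.4, -1.2]
gripper_width: 23.9
```

```bash
python3 - <<'E'
from h import *
view("w13",(130,0,350,230),2.6)
E
```

```text
{'time_s': np.float64(16.93), 'ee_pos': array([523.83, 272.22, 217.13]), 'ee_rot': array([-179.75,  -29.63,   -8.74]), 'force': array([ 0.21, -1.24, -2.26]), 'gripper_width': np.float64(23.77)} hook [587.4 263.  118.4]
```

View pics/w13c.png

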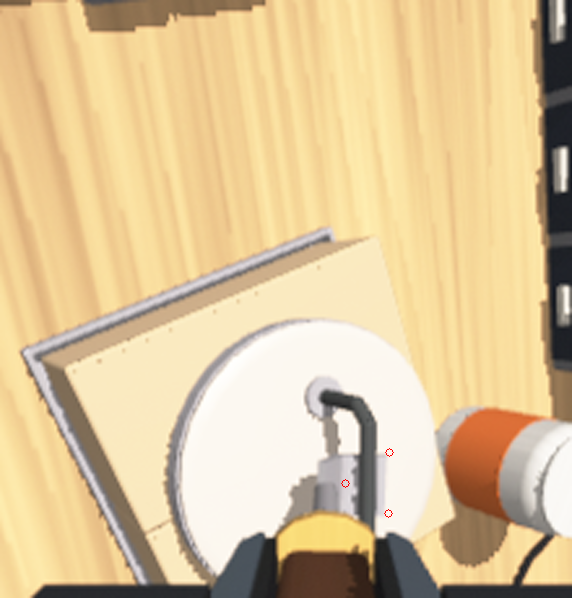

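```bash
python3 - <<'E'
from h import *
import pickle
np.set_printoptions(precision=1,suppress=True)
def circ(W):
    A=np.c_[2*W,np.ones(len(W))];x=np.linalg.lstsq(A,(W**2).sum(1),rcond=None)[0];return x[:2],np.sqrt(x[2]+x[:2]@x[:2])
P=pickle.load(open("pics/w13.pkl","rb"))
f=cv2.imread("pics/w13.png"); cv2.imwrite("pics/w13d.png",cv2.resize(f[80:230,145:315],None,fx=4,fy=4,interpolation=cv2.INTER_CUBIC))
c=lambda x,y:(130+x/2.6-.5,0+y/2.6-.5)
A,C,D,s1=[onz(P,c(*q),64) for q in((68,370),(377,237),(454,518),(147,538))]
print(A,C,D,np.linalg.norm(A-C),np.linalg.norm(C-D),"centre",(A+D)/2,s1)
d=C-A;u=d/np.linalg.norm(d);print("seam centre",s1+80*u)
print("bar",[onz(P,c(*q),127) for q in((368,430),(368,485),(368,510))],"leg",onz(P,c(324,396),90))
E
```

```text
[499.2 323.4  64. ] [651.5 356.4  64. ] [683.9 202.3  64. ] 155.85522970442855 157.53293743139292 centre [591.6 262.8  64. ] [514.5 245.4  64. ]
seam centre [592.7 262.4  64. ]
bar [array([595.9, 285.2, 127. ]), array([592.9, 262.6, 127. ]), array([591.5, 252.1, 127. ])] leg [598.  294.3  90. ]
```

View pics/w13d.png

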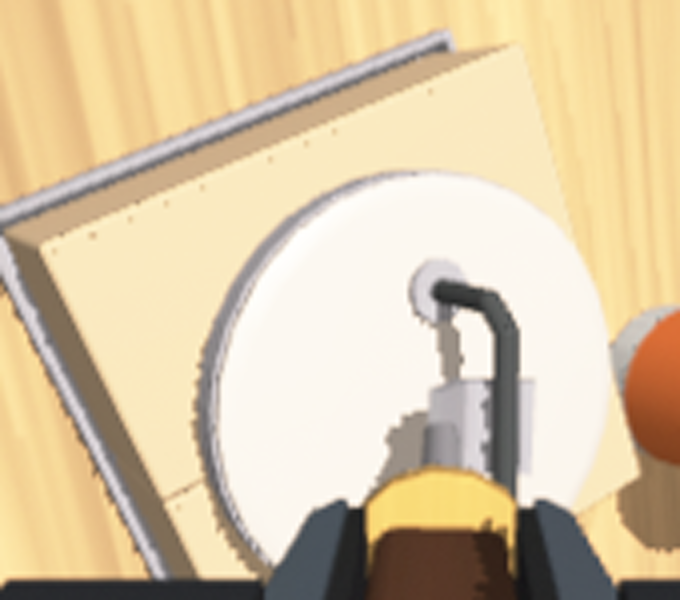

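Lid resting, about 2 mm from slab centre. Lower the blade free of the bar and back out.

>>> drive_tool --motion '[[[0, 0, -0.001], [0, 0, 0]], [[0, 0, -0.002], [0, 0, 0]], [[0, 0, -0.002], [0, 0, 0]], [[0, 0, -0.002], [0, 0, 0]], [[0, 0, -0.001], [0, 0, 0]], [[0, 0, 0], [0, 0, 0]], [[0, 0, 0], [0, 0, 0]], [[0, 0, 0], [0, 0, 0]], [[-0.001, 0.0002, 0], [0, 0, 0]], [[-0.002, 0.0003, 0], [0, 0, 0]]]'

```text
time_s: 17.77
ee_pos: [520.9, 272.6, 209.1]
ee_rot: [-179.8, -29.6, -8.8]
force: [-0.3, 0.5, -0.9]
gripper_width: 23.7
```

```bash
python3 - <<'E'
from h import *
view("w14",(200,80,340,220),4)
E
```

```text
{'time_s': np.float64(17.82), 'ee_pos': array([520.46, 272.53, 208.92]), 'ee_rot': array([-179.78,  -29.61,   -8.74]), 'force': array([-0.42,  0.29, -1.32]), 'gripper_width': np.float64(23.89)} hook [584.5 263.2 110.3]
```

View pics/w14c.png

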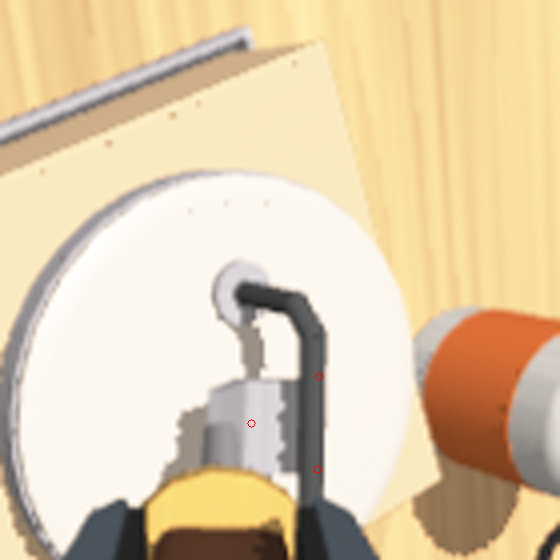

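>>> drive_tool --motion '[[[-0.003, 0.0004, 0], [0, 0, 0]], [[-0.004, 0.0006, 0], [0, 0, 0]], [[-0.006, 0.0009, 0], [0, 0, 0]], [[-0.008, 0.0012, 0], [0, 0, 0]], [[-0.01, 0.0015, 0], [0, 0, 0]], [[-0.01, 0.0015, 0], [0, 0, 0]], [[-0.01, 0.0015, 0.002], [0, 0, 0]], [[-0.01, 0.0015, 0.005], [0, 0, 0]], [[-0.01, 0.0015, 0.01], [0, 0, 0]], [[-0.008, 0, 0.015], [0, 0, 0]]]'

```text
time_s: 18.65
ee_pos: [439.9, 283.0, 240.4]
ee_rot: [-179.9, -29.5, -8.6]
force: [0.0, -0.3, -3.1]
gripper_width: 24.1
```

```bash
python3 - <<'E'
from h import *
view("w15",(130,0,350,230),2.6)
view("t15",(110,100,260,220),5,n="top")
E
```

```text
{'time_s': np.float64(18.7), 'ee_pos': array([440.67, 284.26, 244.59]), 'ee_rot': array([-179.54,  -29.77,   -8.76]), 'force': array([-0.36,  0.01, -0.16]), 'gripper_width': np.float64(23.6)} hook [503.2 273.5 141.5]
{'time_s': np.float64(18.75), 'ee_pos': array([441.59, 284.56, 243.84]), 'ee_rot': array([-179.49,  -29.81,   -8.77]), 'force': array([ 0.83, -0.43, -1.76]), 'gripper_width': np.float64(24.02)} hook [504.5 275.4 146. ]
```

View pics/w15c.png

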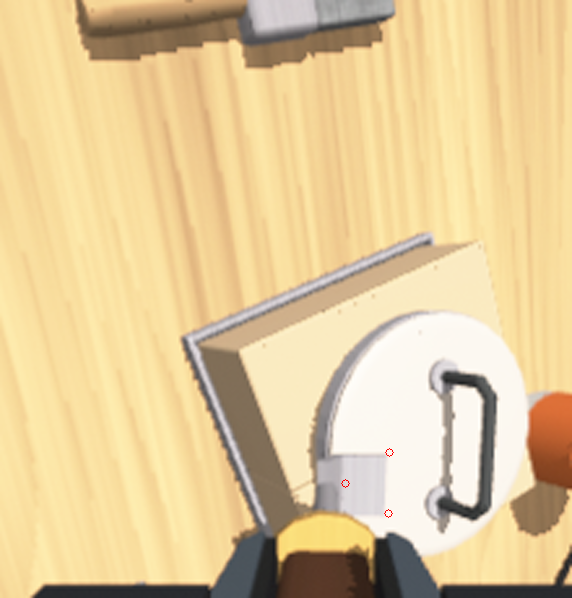

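View pics/t15c.png

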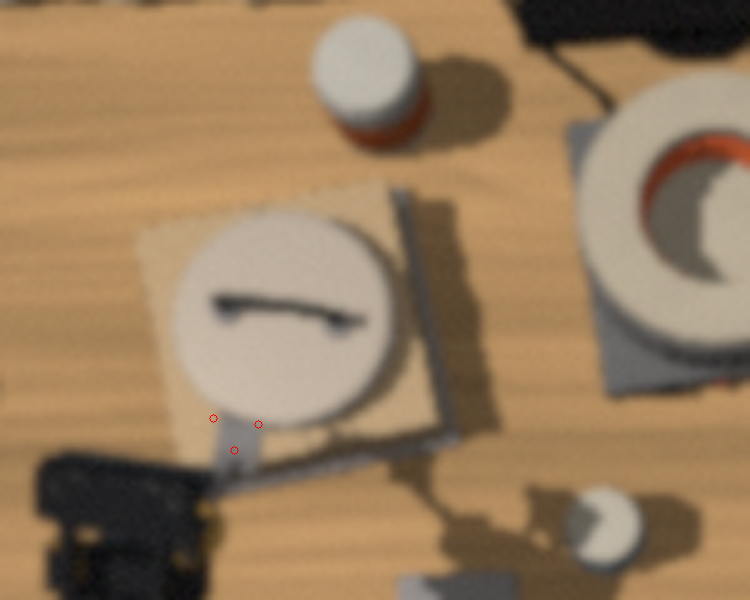

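```bash
python3 - <<'E'
from h import *
import pickle
np.set_printoptions(precision=1,suppress=True)
def circ(W):
    A=np.c_[2*W,np.ones(len(W))];x=np.linalg.lstsq(A,(W**2).sum(1),rcond=None)[0];return x[:2],np.sqrt(x[2]+x[:2]@x[:2])
T=pickle.load(open("pics/t15.pkl","rb")); e=lambda x,y:(110+x/5-.5,100+y/5-.5)
print("top disc",circ(np.array([onz(T,e(*q),90)[:2] for q in((285,211),(222,240),(178,300),(180,350),(215,405),(350,408),(390,345),(393,295),(350,228))])))
a=onz(T,e(135,235),64);b=onz(T,e(440,430),64);c=onz(T,e(390,182),64);print("top slab",a,c,b,(a+b)/2)
f=cv2.imread("pics/w15.png"); P=pickle.load(open("pics/w15.pkl","rb"))
w=lambda x,y:(130+x/2.6-.5,y/2.6-.5)
l=[onz(P,w(*q),90) for q in((443,376),(437,502))];print("legs",l,(l[0]+l[1])/2)
l=[onz(P,w(*q),64) for q in((240,351),(482,241))];print("slab edge",l)
d=l[1]-l[0];u=d/np.linalg.norm(d);print((l[0]+l[1])/2+80*np.array([u[1],-u[0],0]))
E
```

```text
top disc (array([592.6, 256.8]), np.float64(66.39316871574295))
top slab [652.7 355.9  64. ] [684.6 198.1  64. ] [527.7 166.6  64. ] [590.2 261.3  64. ]
legs [array([597.3, 294.5,  90. ]), array([586.7, 227.1,  90. ])] [592.  260.8  90. ]
slab edge [array([498. , 324.4,  64. ]), array([651.3, 356.9,  64. ])]
[591.2 262.4  64. ]
```

```bash
python3 - <<'E'
from h import *
go([445,-270,340],[180,0,5],30)
E
```

```text
cur [441.6 284.6 243.8] [-179.5  -29.8   -8.8] shift mm [   3.4 -554.6   96.2] rotvec [0.0084 0.5216 0.2325] per row [0.0003 0.0174 0.0078]
```

>>> drive_tool --motion '[[[0, 0, 0.015], [0, 0, 0]], [[0, -0.006, 0.02], [0, 0, 0]], [[0, -0.012, 0.02], [0, 0, 0]], [[0, -0.018, 0.02], [0, 0.0261, 0.0116]], [[0, -0.024, 0.015], [0, 0.0261, 0.0116]], [[0, -0.025, 0.006], [0, 0.0261, 0.0116]], [[0, -0.025, 0], [0, 0.0261, 0.0116]], [[0, -0.025, 0], [0, 0.0261, 0.0116]], [[0, -0.025, 0], [0, 0.0261, 0.0116]], [[0, -0.025, 0], [0, 0.0261, 0.0116]]]'

```text
time_s: 19.58
ee_pos: [441.4, 96.8, 336.7]
ee_rot: [179.0, -19.2, -3.5]
force: [-0.5, 0.3, -1.5]
gripper_width: 23.6
```

>>> drive_tool --motion '[[[0, -0.025, 0], [0, 0.0261, 0.0116]], [[0, -0.025, 0], [0, 0.0261, 0.0116]], [[0, -0.025, 0], [0, 0.0261, 0.0116]], [[0, -0.025, 0], [0, 0.0261, 0.0116]], [[0, -0.025, 0], [0, 0.0261, 0.0116]], [[0, -0.025, 0], [0, 0.0261, 0.0116]], [[0, -0.025, 0], [0, 0.0261, 0.0116]], [[0, -0.025, 0], [0, 0.0261, 0.0116]], [[0, -0.025, 0], [0, 0.0261, 0.0116]], [[0, -0.02, 0], [0, 0.0261, 0.0116]]]'

```text
time_s: 20.42
ee_pos: [441.5, -149.1, 336.5]
ee_rot: [178.9, -4.2, 3.1]
force: [-0.1, 0.5, -1.4]
gripper_width: 23.6
```

```bash
python3 - <<'E'
from h import *
go([450.8,-270.2,340],[180,0,5],10)
E
```

```text
cur [ 441.5 -149.1  336.5] [178.9  -4.2   3.1] shift mm [   9.3 -121.1    3.5] rotvec [0.0146 0.0738 0.0342] per row [0.0015 0.0074 0.0034]
```

>>> drive_tool --motion '[[[0.001, -0.018, 0], [0.0018, 0.0092, 0.0043]], [[0.001, -0.018, 0], [0.0018, 0.0092, 0.0043]], [[0.002, -0.018, 0], [0.0018, 0.0092, 0.0043]], [[0.002, -0.018, 0], [0.0018, 0.0092, 0.0043]], [[0.002, -0.018, 0], [0.0018, 0.0092, 0.0043]], [[0.001, -0.015, 0], [0.0018, 0.0092, 0.0043]], [[0, -0.01, 0], [0.0018, 0.0092, 0.0043]], [[0, -0.006, 0], [0.002, 0.0092, 0.0041]], [[0, 0, 0], [0, 0, 0]], [[0, 0, 0], [0, 0, 0]]]'

```text
time_s: 21.25
ee_pos: [450.8, -267.6, 336.6]
ee_rot: [-179.9, -0.1, 5.0]
force: [0.3, -0.5, -1.8]
gripper_width: 23.5
```

```bash
python3 - <<'E'
from h import *
go([450.8,-270.2,192],[180,0,5],10)
E
```

```text
cur [ 450.8 -267.6  336.6] [-1.799e+02 -1.000e-01  5.000e+00] shift mm [  -0.    -2.6 -144.6] rotvec [-0.002   0.0016 -0.0008] per row [-0.0002  0.0002 -0.0001]
```

>>> drive_tool --motion '[[[0, -0.001, -0.01], [0, 0, 0]], [[0, -0.001, -0.018], [0, 0, 0]], [[0, -0.0006, -0.02], [0, 0, 0]], [[0, 0, -0.02], [0, 0, 0]], [[0, 0, -0.02], [0, 0, 0]], [[0, 0, -0.02], [0, 0, 0]], [[0, 0, -0.017], [0, 0, 0]], [[0, 0, -0.012], [0, 0, 0]], [[0, 0, -0.007], [0, 0, 0]], [[0, 0, 0], [0, 0, 0]]]'

```text
time_s: 22.08
ee_pos: [449.8, -269.3, 191.2]
ee_rot: [-179.8, 0.0, 5.1]
force: [-0.3, -0.1, -2.0]
gripper_width: 23.9
```

```bash
python3 - <<'E'
from h import *
view("w16",(180,120,380,260),4)
view("s16",(130,100,230,200),6,n="scene")
go([555.4,-261,192],[180,0,5],10)
E
```

```text
{'time_s': np.float64(22.13), 'ee_pos': array([ 450.46, -269.78,  192.46]), 'ee_rot': array([-1.7989e+02, -7.0000e-02,  5.0900e+00]), 'force': array([-0.09,  0.25, -0.8 ]), 'gripper_width': np.float64(23.9)} hook [ 456.6 -268.2   73.6]
{'time_s': np.float64(22.18), 'ee_pos': array([ 451.02, -270.21,  193.3 ]), 'ee_rot': array([-1.7995e+02, -1.6000e-01,  5.0800e+00]), 'force': array([-0.1 ,  0.38, -1.49]), 'gripper_width': np.float64(23.73)} hook [ 457.6 -268.9   74.9]
cur [ 451.  -270.2  193.3] [-180.    -0.2    5.1] shift mm [104.4   9.2  -1.3] rotvec [-0.0011  0.0027 -0.0015] per row [-0.0001  0.0003 -0.0001]
```

View pics/w16c.png

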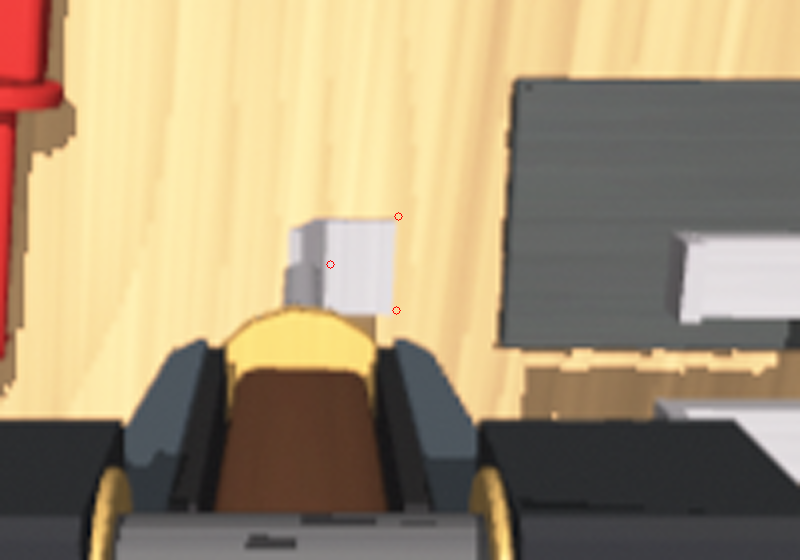

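View pics/s16c.png

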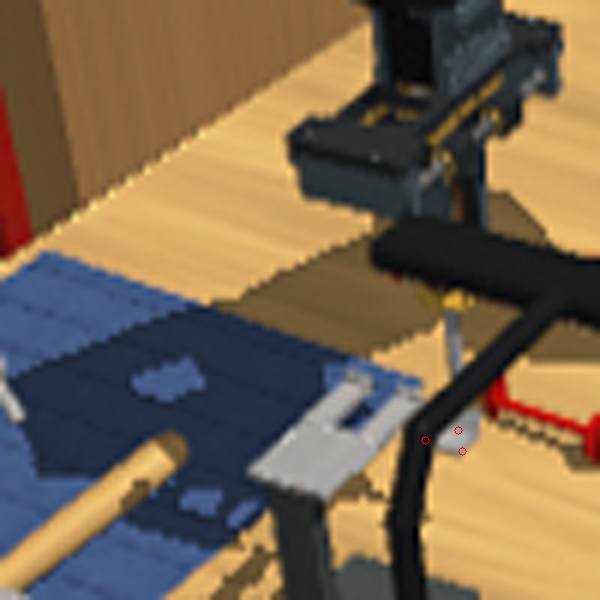

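>>> drive_tool --motion '[[[0.005, 0.0004, 0], [0, 0, 0]], [[0.01, 0.0009, 0], [0, 0, 0]], [[0.014, 0.0012, 0], [0, 0, 0]], [[0.015, 0.0013, 0], [0, 0, 0]], [[0.015, 0.0013, 0], [0, 0, 0]], [[0.015, 0.0013, 0], [0, 0, 0]], [[0.014, 0.0013, 0], [0, 0, 0]], [[0.01, 0.0009, 0], [0, 0, 0]], [[0.0055, 0.0006, 0], [0, 0, 0]], [[0, 0, 0], [0, 0, 0]]]'

```text
time_s: 23.02
ee_pos: [555.8, -261.1, 192.9]
ee_rot: [-179.9, -0.2, 5.1]
force: [-0.9, -0.2, -0.7]
gripper_width: 23.8
```

>>> drive_tool --motion '[[[0, 0, 0], [0, 0, 0]], [[0, 0, 0], [0, 0, 0]], [[0, 0, -0.004], [0, 0, 0]], [[0, 0, -0.004], [0, 0, 0]], [[0, 0, -0.003], [0, 0, 0]], [[0, 0, -0.002], [0, 0, 0]], [[0, 0, -0.001], [0, 0, 0]], [[0, 0, 0], [0, 0, 0]], [[0, 0, 0], [0, 0, 0]], [[0, 0, 0], [0, 0, 0]]]'

```text
time_s: 23.85
ee_pos: [554.5, -261.3, 179.1]
ee_rot: [-179.9, -0.1, 5.1]
force: [-1.3, 0.3, -1.6]
gripper_width: 24.2
```

```bash
python3 - <<'E'
from h import *
view("w17",(180,120,380,260),4)
view("s17",(130,100,230,200),6,n="scene")
go([555.4,-261,173.6],[180,0,5],10)
E
```

```text
{'time_s': np.float64(23.9), 'ee_pos': array([ 554.47, -261.29,  179.11]), 'ee_rot': array([-1.7994e+02, -1.5000e-01,  5.0600e+00]), 'force': array([-0.12, -0.56, -0.89]), 'gripper_width': np.float64(23.95)} hook [ 561.7 -260.5   61.5]
{'time_s': np.float64(23.95), 'ee_pos': array([ 554.46, -261.29,  179.11]), 'ee_rot': array([-1.7994e+02, -1.4000e-01,  5.0600e+00]), 'force': array([-0.47,  0.34, -0.89]), 'gripper_width': np.float64(23.96)} hook [ 561.7 -260.5   61.5]
cur [ 554.5 -261.3  179.1] [-1.799e+02 -1.000e-01  5.100e+00] shift mm [ 0.9  0.3 -5.5] rotvec [-0.0012  0.0024 -0.0011] per row [-0.0001  0.0002 -0.0001]
```

View pics/w17c.png

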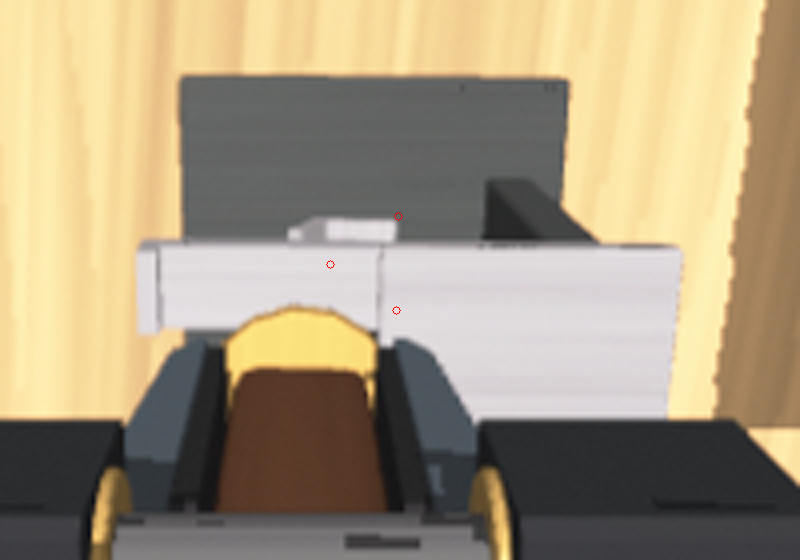

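View pics/s17c.png

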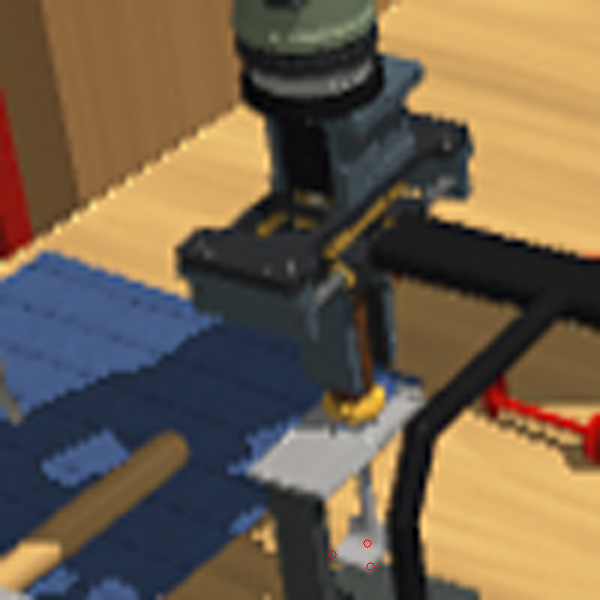

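Shank is between the prongs, collar above the seat. Lower the last 5–6 mm.

>>> drive_tool --motion '[[[0.0005, 0, -0.001], [0, 0, 0]], [[0, 0, -0.001], [0, 0, 0]], [[0, 0, -0.001], [0, 0, 0]], [[0, 0, -0.001], [0, 0, 0]], [[0, 0, -0.0005], [0, 0, 0]], [[0, 0, -0.0005], [0, 0, 0]], [[0, 0, -0.0005], [0, 0, 0]], [[0, 0, -0.0005], [0, 0, 0]], [[0, 0, 0], [0, 0, 0]], [[0, 0, 0], [0, 0, 0]]]'

```text
time_s: 24.78
ee_pos: [554.8, -261.3, 173.6]
ee_rot: [-179.9, -0.2, 5.1]
force: [-1.4, 0.4, 3.6]
gripper_width: 24.2
```

Seated (upward force as at the grasp). Open.

>>> drive_tool --motion '[[[0, 0, 0], [0, 0, 0]], [[0, 0, 0], [0, 0, 0]], [[0, 0, 0], [0, 0, 0]], [[0, 0, 0], [0, 0, 0]], [[0, 0, 0], [0, 0, 0]], [[0, 0, 0], [0, 0, 0]], [[0, 0, 0], [0, 0, 0]], [[0, 0, 0], [0, 0, 0]], [[0, 0, 0], [0, 0, 0]], [[0, 0, 0], [0, 0, 0]]]' --claw 0.7

```text
time_s: 25.62
ee_pos: [554.8, -261.3, 172.9]
ee_rot: [-179.9, -0.1, 5.1]
force: [0.4, -0.3, 0.1]
gripper_width: 63.9
```

```bash
python3 - <<'E'
from h import *
view("w18",(180,120,380,300),4)
E
```

```text
{'time_s': np.float64(25.67), 'ee_pos': array([ 554.86, -261.22,  172.96]), 'ee_rot': array([-1.7993e+02, -1.3000e-01,  5.0600e+00]), 'force': array([ 0.11, -0.7 , -0.28]), 'gripper_width': np.float64(63.59)} hook [ 562.1 -260.5   55.3]
```

View pics/w18c.png

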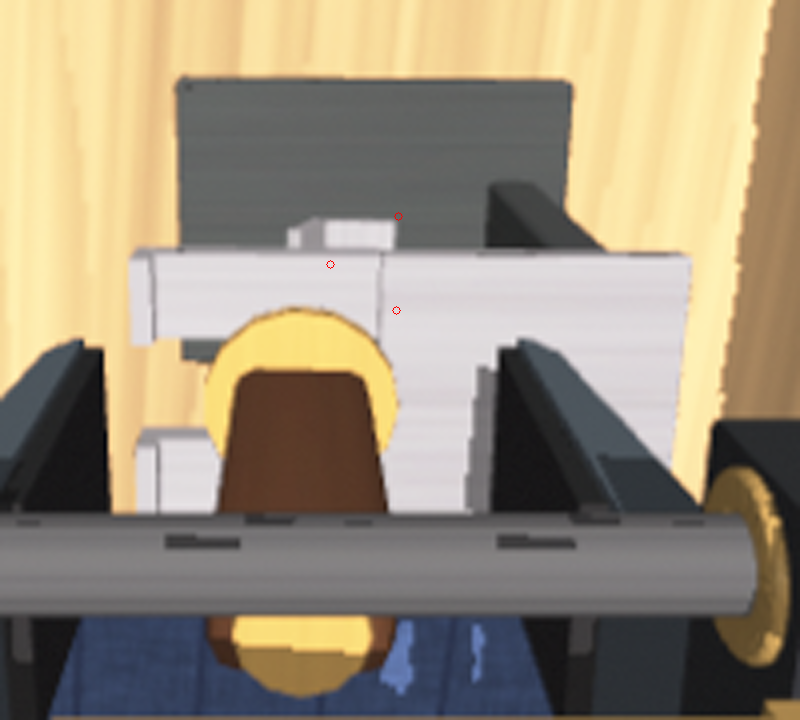

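Hanging on both prongs. Withdraw straight up.

>>> drive_tool --motion '[[[0, 0, 0.005], [0, 0, 0]], [[0, 0, 0.012], [0, 0, 0]], [[0, 0, 0.018], [0, 0, 0]], [[0, 0, 0.02], [0, 0, 0]], [[0, 0, 0.02], [0, 0, 0]], [[0, 0, 0.02], [0, 0, 0]], [[0, 0, 0.02], [0, 0, 0]], [[0, 0, 0.02], [0, 0, 0]], [[0, 0, 0.015], [0, 0, 0]], [[0, 0, 0.007], [0, 0, 0]]]'

```text
time_s: 26.5
ee_pos: [555.5, -261.5, 332.9]
ee_rot: [179.9, -0.4, 5.1]
force: [-0.4, 1.0, 0.0]
gripper_width: 63.6
```

>>> drive_tool --motion '[[[-0.005, 0, 0], [0, 0, 0]], [[-0.01, 0, 0], [0, 0, 0]], [[-0.015, 0, 0], [0, 0, 0]], [[-0.015, 0, 0], [0, 0, 0]], [[-0.015, 0, 0], [0, 0, 0]], [[-0.015, 0, 0], [0, 0, 0]], [[-0.01, 0, 0], [0, 0, 0]], [[-0.005, 0, 0], [0, 0, 0]], [[0, 0, 0], [0, 0, 0]], [[0, 0, 0], [0, 0, 0]]]'

```text
time_s: 27.33
ee_pos: [464.8, -261.2, 329.7]
ee_rot: [-179.9, -0.1, 5.0]
force: [0.1, -0.1, -1.0]
gripper_width: 63.7
```

```bash
python3 - <<'E'
from h import *
np.set_printoptions(precision=1,suppress=True)
print(st())
P,f=snap("wrist","w19");snap("top","t19");Q,g=snap("scene","s19")
cv2.imwrite("pics/s19c.png",cv2.resize(g[120:300,140:380],None,fx=3.2,fy=3.2,interpolation=cv2.INTER_CUBIC))
t=cv2.imread("pics/t19.png");cv2.imwrite("pics/t19c.png",cv2.resize(t[90:230,120:370],None,fx=3.2,fy=3.2,interpolation=cv2.INTER_CUBIC))
E
```

```text
{'time_s': np.float64(27.33), 'ee_pos': array([ 464.8, -261.2,  329.7]), 'ee_rot': array([-179.9,   -0.1,    5. ]), 'force': array([ 0.1, -0.1, -1. ]), 'gripper_width': np.float64(63.67)}
```

View pics/w19.png

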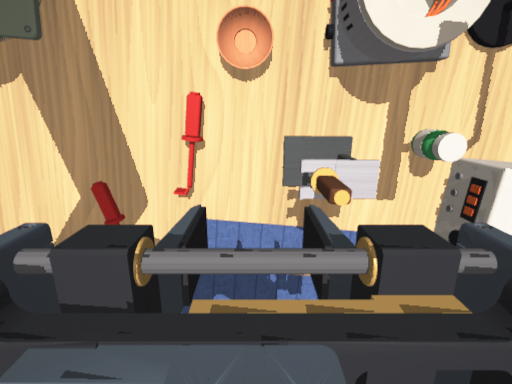

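View pics/s19c.png

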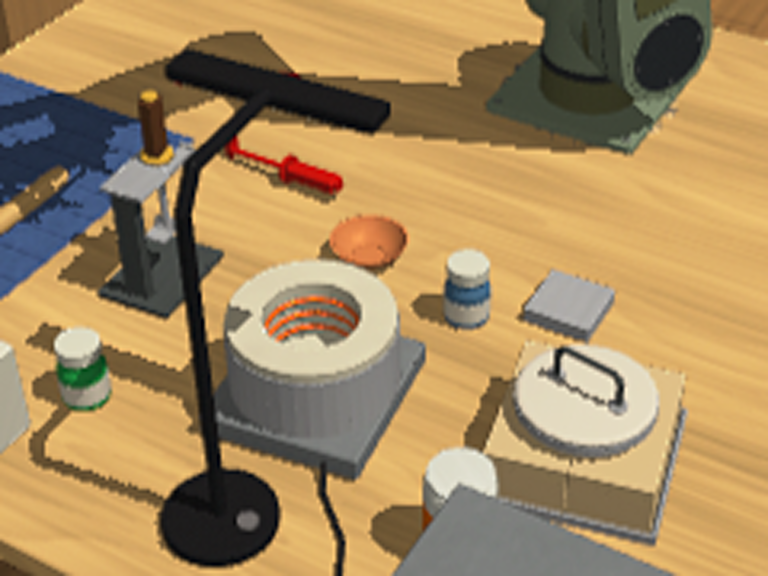

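View pics/t19c.png

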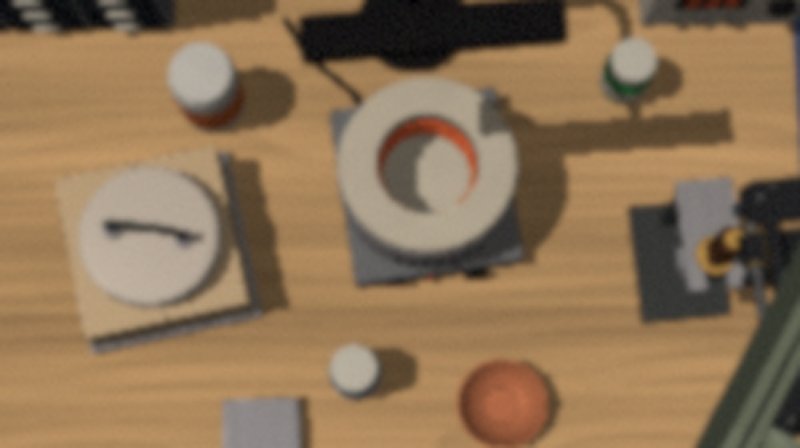

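The final pictures show the lid flat and centred on the slab, the lifter upright in its stand, the other things still in place and the arm clear.

```bash
python3 - <<'E'
from workcell import env
print(env.job_done())
E
```

```text
the job is handed in; nothing more can be done
None
```

The lid is on the fire-brick slab and the lifter is back in its stand. I handed the job in at about 27.5 s of the 72 s allowed.

**What I did:** I took the brown-handled lifter out of the fork and hooked it under the lid's loop from the front, leaning about 30°. I lifted the lid about 34 mm, carried it to the slab and lowered it slowly until the load came off. Then I backed the blade out and hung the lifter by its collar on both prongs.

**Last checks:**
- **Lid:** it lies flat on the slab. It is about 2 mm off centre by the wrist camera and up to about 5 mm by a coarse top-camera fit. The two views disagree by a few millimetres.
- **Hook seating:** the bar rode about 6 mm out from the hook's inner corner while carried, not fully seated. It held there, and the lid looked level throughout.
- **Lifter:** it hangs upright in the fork, blade towards the column.
- **Forces and surroundings:** no measured force exceeded about 6.5 N, with readings only at the stops. The kiln, lamp, jars and other things look unmoved in the final pictures. The gripper was clear of everything at hand-in.

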